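# Get the insert preheater loaded and switched on

### The job

Get the sloping insert preheater ready for the next moulding batch: pull the blanking plug out of its thermometer well and leave it in the small tray, slide every steel insert plate from the cardboard lengthwise into a slot of its own until it is fully home (any slots, either end first), and put the dial thermometer from its wooden holder all the way down into the well. Only when all of that is done, throw the switch lever fully over to its on side, towards the slots. Leave the water bottle, the tin and the screwdriver alone.

Things in the scene. Friction and masses are not known exactly. Their poses are not given: they have to be found in the camera images.
- preheater: the preheater, a fixed grey steel bench unit. Origin on the table under the line of the slot bottoms, x towards its open slotted front (away from the robot), z up. A housing 95 mm high stands behind the slots (x -130 to -20, y -150 to 150 mm); at its +y end stands the console, a grey box 100 mm high (x -130 to 60, y 162 to 248 mm), with the thermometer well and the switch on its flat top
- platens: two sloping platens with four slots between. Origin at the slot bottoms, mid-row, on the lower platen's face, 50 mm above the table; x points out of the slots, up at 40 degrees from level (away from the robot), y along the row, z square to a seated plate's faces. Lower platen ends at x = 66 (a rest ledge), upper at x = 50 mm, 18 mm thick. A plate fully home has its centre at x = 60, z about 5 mm
- slot0 (a point): middle of the mouth of slot 0, at y = -112.5 mm in the frame of the platens, x = 50, z = 5 mm. The slot is 42 mm wide (y), 14 mm high (z from 0 to 14 mm) and 50 mm deep; a plate home in it stands out by 70 mm. Plates slide down the 40 degree slope by themselves once let go
- slot1 (a point): middle of the mouth of slot 1, at y = -37.5 mm in the frame of the platens, x = 50, z = 5 mm. The slot is 42 mm wide (y), 14 mm high (z from 0 to 14 mm) and 50 mm deep; a plate home in it stands out by 70 mm. Plates slide down the 40 degree slope by themselves once let go
- slot2 (a point): middle of the mouth of slot 2, at y = 37.5 mm in the frame of the platens, x = 50, z = 5 mm. The slot is 42 mm wide (y), 14 mm high (z from 0 to 14 mm) and 50 mm deep; a plate home in it stands out by 70 mm. Plates slide down the 40 degree slope by themselves once let go
- slot3 (a point): middle of the mouth of slot 3, at y = 112.5 mm in the frame of the platens, x = 50, z = 5 mm. The slot is 42 mm wide (y), 14 mm high (z from 0 to 14 mm) and 50 mm deep; a plate home in it stands out by 70 mm. Plates slide down the 40 degree slope by themselves once let go
- well (a point): centre of the mouth of the thermometer well, a vertical hole 9.5 mm in diameter and 85 mm deep with a 2 mm chamfer, in the flat top of the console, 100 mm above the table, at preheater x = -90, y = 205 mm; z up. At the start the blanking plug stands in it
- switch (a joint): angle of the switch lever on the console: 0 = off, 1.0 = fully on (the stop). It swings sideways: at 0 it leans 0.5 rad from upright to the preheater's +y, at 1.0 it leans 0.5 rad to -y, the slots' side. It stays where it is left (friction: about 1 N at the knob). It starts between 0 and 0.15
- switch_tip (a point): centre of the 26 mm black ball at the end of the switch lever, 60 mm from its pivot. The pivot line runs along the preheater's x, 122 mm above the table, at preheater x = 20, y = 205 mm, on a grey base block 50 mm (x) by 70 mm (y) that stands 25 mm above the console
- plug: the blanking plug: a brass knurled head 26 mm in diameter and 26 mm high over a steel shank 8 mm in diameter and 40 mm long. Origin at the shank's tip, z up the axis. At the start its head stands on the console over the well (head from 100 to 126 mm above the table); about 0.06 kg
- plug_head (a point): middle of the plug's head, 53 mm from the shank's tip
- thermometer: dial thermometer, about 0.12 kg: steel stem 8 mm in diameter with tapered tip, brass collar 22 mm in diameter, steel head 50 mm in diameter with a white dial on top. Origin at the stem's tip, z up the axis: stem to 80, collar 80 to 100, head 100 to 122 mm. It starts upright in the holder, collar on the holder's top (85 mm above the table). Fully in the well, the collar sits on the console
- holder: the thermometer's wooden holder, a fixed block 64 x 64 x 85 mm with a vertical hole 10.5 mm in diameter and 82 mm deep in its top. Origin at the centre of its underside
- tray: a small fixed open tray of dark steel, 100 x 100 mm outside, 30 mm high, walls and floor 4 mm. Origin at the centre of its underside
- cardboard: the fixed sheet of cardboard, 250 x 320 x 3 mm, on which the insert plates lie. Origin at the centre of its underside
- insert0: a flat steel insert plate, 120 x 36 x 10 mm, about 0.25 kg, with three dark keying holes in its face. Origin at its centre, x along its length, y across its width, z through its thickness; both ends and both faces are alike. It starts flat on the cardboard (centre 8 mm above the table). Two to four of the four are there; an absent one reads None from the very start
- insert1: a flat steel insert plate, 120 x 36 x 10 mm, about 0.25 kg, with three dark keying holes in its face. Origin at its centre, x along its length, y across its width, z through its thickness; both ends and both faces are alike. It starts flat on the cardboard (centre 8 mm above the table). Two to four of the four are there; an absent one reads None from the very start
- insert2: a flat steel insert plate, 120 x 36 x 10 mm, about 0.25 kg, with three dark keying holes in its face. Origin at its centre, x along its length, y across its width, z through its thickness; both ends and both faces are alike. It starts flat on the cardboard (centre 8 mm above the table). Two to four of the four are there; an absent one reads None from the very start
- insert3: a flat steel insert plate, 120 x 36 x 10 mm, about 0.25 kg, with three dark keying holes in its face. Origin at its centre, x along its length, y across its width, z through its thickness; both ends and both faces are alike. It starts flat on the cardboard (centre 8 mm above the table). Two to four of the four are there; an absent one reads None from the very start
- water_bottle: a bystander: a clear water bottle, 64 mm in diameter, 200 mm tall, standing; origin at the centre of its underside
- primer_tin: a bystander: a tin with a paper label, 80 mm in diameter, 110 mm tall, standing; origin at the centre of its underside
- screwdriver: a bystander: a screwdriver, 200 mm long, black handle, lying; origin under its middle, x along it
Things that resemble listed ones, but are neither listed nor needed, are in the scene too. Leave any blue or green look-alike of the thermometer alone. Leave any orange look-alike of the insert0 alone.

How it is judged:
By the outcome, as a careful person would: the job done as asked, in the order asked, and still so for the second after the job is handed in, with the robot touching nothing.
Of insert0, insert1, insert2, insert3 only 2 to 4 are there at a start; the rules pass over those that are not, and their reading is None.
At some moment in a run one of insert0, insert1, insert2, insert3 may be knocked a few centimetres aside while the robot is not near it.
It also fails if it takes over 210 s, if anything falls off the work surface, if the arm or the gripper's body presses on something with over 40 N, if the wrist force passes 120 N, or if a joint passes its speed limit or range.

### The arm

A 6-joint arm with a two-finger parallel gripper is mounted at the origin on the work surface. World frame = base frame: x ahead of the robot, y to its left, z up, the work surface at z = 0. Lengths are in m, angles in degrees, forces in N, time in s.
With the tool pointing down it reaches from about 0.35 to 0.875 m from the base axis. Payload 4.2 kg.
Tool frame: the origin (TCP) lies midway between the tips of the shut fingers; the grasp point (between the pads) lies 19 mm behind it; z points along the fingers, y is the direction in which the jaws open and shut (so a half turn about z gives the same grasp; the last joint's range is limited). The gripper opens to 87 mm and grips with 3 to 60 N. Pads are 19 mm wide; open, the fingers measure 117 mm over their backs; the gripper's body (75 mm by 190 mm) begins 51 mm behind the grasp point.
Start: joints at [-51.933, 22.042, 0.453, 0, -68.411, -14.817], TCP at [0.247, -0.574, 0.183] pointing down, gripper open.
Joint ranges: [-179.83, 179.83], [-69.29, 118.12], [-61.27, 80.66], [-181.25, 117.63], [-171.15, -9.14], [-177.46, 177.46]. Speed limits (degrees/s): [159.86, 159.86, 180, 180, 180, 180].

### API

Orientations are given as a 3x3 rotation matrix whose columns are the frame's x, y, z axes.
In Python, from station import r gives the robot as it stands.
- The arm moves only by the tool carry_out, never from a script. Its argument "steps" is a list of rows, each a list of 2 entries, a list of its own where there are three numbers: the shift along the tool's x, y, z in cm, then the turn about the tool's z in degrees. In form: [[[x, y, z], twist], ...]. A call has 1 to 20 rows; each row is the pose to reach, as a shift and turn from the pose measured when the call began, along the tool's axes at that moment; what a row does not reach only later rows make up. A row lasts 1/10 s, in which the tool goes at most 50 mm and 8.59 degrees, less where a joint would pass 70% of its speed; a pose out of reach is approached as far as the arm can. A call with a gripper value outside its range is refused whole. "gripper" is the gripper's target within -1 to 1 (fully open at 1, half-way at 0, shut at -1), set as the call begins (left out, the last holds). The fingers move at their own pace and stop on an object; the grip force is fixed at half the most. Time passes only in rows, so rows that repeat a pose let the fingers close. It gives the time, the measured TCP pose, the force and the opening at its end, in the units of the state.
- r.sense(): the state, without advancing time (a new reading comes with each control period).
- r.capture(name): name is "side" or "top" or "wrist"; returns the picture (420x560x3 uint8, red, green, blue); there is no depth.
- r.calibration(name): a dict with "camera_matrix" (3x3 intrinsics, pixels), "world_from_camera" (4x4, takes a point from camera to world coordinates). Camera axes: x right, y up, looking along -z (the intrinsics and any distortion apply to the point x, -y, -z); pixel columns grow to the right and rows downward; lengths in m; the calibration is good to about 2 mm. A picture is of the moment at which its call begins: read the wrist's pose just before it. calibration takes no time and is no camera call; for the wrist camera it gives the pose at the moment of the call.
- r.finish_job(): hands the job in, once; it reports no verdict.
Trained networks look in the newest picture that a camera, given by its name, has taken for a name from the list of things; names that differ only in an ending like _2 or _b are one class to them, and where a whole thing is asked for, a point or a joint stands for the part that bears it (a point fixed in the world has none). Each returns a list of dicts, best first, with "confidence" (0 to 1); they miss things now and then, are a little off and sometimes report something else, mostly with a low value. They report only what shows in the picture. A call takes as long as a camera call. They do not tell look-alikes from the thing itself.
- r.cut_out(camera, target): "pixels" (420x560 bool, what is visible of it).
- r.place_of(camera, target): "centre" ([x, y, z] in m, in world coordinates, good to about 4 mm: a listed point, or the origin of a listed thing).
The state is a dict: "time_s": time; "joints": joint angles; "joint_velocities": joint speeds; "effort": joint torques, N m; "tcp_pos": TCP position; "ee_rot": TCP orientation; "wrist_force": force on the tool from outside, world axes, zero at the start; "moment": the same for the moment, N m; "gripper_width": opening from 0.0 (shut) to 1.0 (fully open).
Only numpy, scipy, OpenCV 4.12 (cv2) and the standard library are available. Lean on these libraries where they do the work, as an engineer would, in place of code of your own. Each camera call takes 0.05 s, during which the arm holds its last target. There are 200 camera calls.

## Working session

There is one attempt and no reset: what is moved stays moved. The work goes in short steps, Python scripts to look and compute and a tool call to move; the robot and the scene stay as the last step left them, time stands still between calls to the robot, and variables do not carry over. Pictures are saved under pics/ and viewed, about 12 in all and at most 16, crops included, and the job is handed in when it is done.

Besides the shell and the picture viewer there is one more tool, called after "Request:" by a JSON object that holds its "method" and its "body", one argument or row to a line. carry_out: Moves the arm, as the interface text tells. Its arguments: {"type":"object","properties":{"steps":{"type":"array","items":{"type":"array"}},"gripper":{"type":"number"}},"required":["steps"]}

```bash
ls; mkdir -p pics
python3 - <<'E'
from station import r
import cv2,numpy as np
s=r.sense();print(s)
for c in("top","side"):
    im=r.capture(c);cv2.imwrite(f"pics/{c}0.png",im[:,:,::-1])
    for n in["preheater","platens","well","switch_tip","plug","plug_head","thermometer","holder","tray","cardboard","insert0","water_bottle","primer_tin","screwdriver"]:
        print(c,n,[(np.round(d["centre"],3).tolist(),round(d["confidence"],2)) for d in r.place_of(c,n)][:6])
    k=r.calibration(c);print(np.round(k["camera_matrix"],1).tolist(),np.round(k["world_from_camera"],3).tolist())
E
```

```text
pics
{'time_s': 0.0, 'joints': array([-5.19334321e+01,  2.20916202e+01,  3.80086159e-01, -2.75986504e-02,
       -6.84119960e+01, -1.48166247e+01]), 'joint_velocities': array([ 0.03665863,  0.02031709,  0.05154028,  0.01205929, -0.053997  ,
        0.06629028]), 'effort': array([-4.53357634e-04, -3.90662599e+01,  1.87403977e+01,  4.21992168e+00,
        1.09994930e-02, -2.03876466e-04]), 'tcp_pos': array([ 0.24645039, -0.57360968,  0.18225635]), 'ee_rot': array([[-9.18861679e-01, -3.94578588e-01, -9.76688568e-04],
       [-3.94579779e-01,  9.18859567e-01,  1.97354329e-03],
       [ 1.18721711e-04,  2.19879486e-03, -9.99997576e-01]]), 'wrist_force': array([0.97796308, 0.24684833, 0.04415802]), 'moment': array([-0.0047704 ,  0.01387994,  0.06689784]), 'gripper_width': 0.9981775770773196}
top preheater [([0.491, -0.312, -0.001], 0.65), ([0.685, -0.178, 0.176], 0.3)]
top platens [([0.492, -0.309, 0.05], 0.57)]
top well [([0.599, -0.116, 0.105], 0.76)]
top switch_tip []
top plug [([0.603, -0.113, 0.062], 0.4)]
top plug_head [([0.599, -0.113, 0.112], 0.58), ([0.481, -0.357, 0.086], 0.57)]

[... 1154 characters left out ...]
ometer [([0.685, -0.188, 0.176], 0.72), ([0.759, 0.129, 0.003], 0.7), ([0.469, 0.078, 0.023], 0.66)]
side holder [([0.653, 0.13, 0.002], 0.71), ([0.489, -0.307, 0.049], 0.69)]
side tray [([0.638, 0.024, -0.001], 0.84)]
side cardboard [([0.462, 0.307, -0.004], 0.86)]
side insert0 [([0.525, 0.601, 0.006], 0.94), ([0.572, 0.346, 0.008], 0.57), ([0.527, 0.224, 0.007], 0.53)]
side water_bottle [([0.755, 0.28, 0.001], 0.95)]
side primer_tin [([0.712, -0.338, -0.002], 0.61)]
side screwdriver [([0.774, -0.102, -0.003], 0.52)]
[[476.0, 0.0, 275.2], [0.0, 476.0, 205.4], [0.0, 0.0, 1.0]] [[-0.713, 0.464, -0.525, -0.244], [-0.701, -0.472, 0.535, 0.917], [0.001, 0.75, 0.661, 1.145], [0.0, 0.0, 0.0, 1.0]]
```

View pics/top0.png

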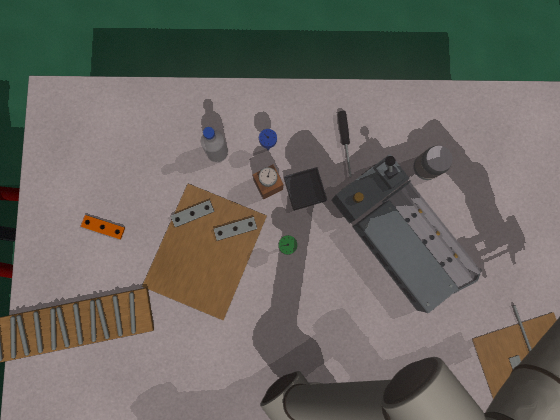

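View pics/side0.png

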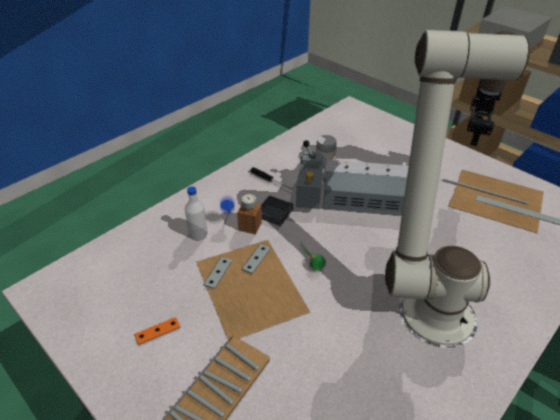

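The top view shows two grey inserts on the cardboard at (192,213) and (235,229). The orange look-alike is at (103,227), the thermometer with white dial in its holder at (267,177), the tray at (305,188) and the brass plug at (359,197). The blue dial (268,138) and the green one (288,244) are to be left alone. The side view agrees. I'll write helpers next, then work above the plug.

```bash
cat > h.py <<'E'
from station import r
import cv2,numpy as np
PH=np.array([.4915,-.3095]);YAW=-52.5   # refined below
def pre(x,y,z=0):   # preheater mm -> world m
    a=np.radians(YAW);return np.array([PH[0]+(x*np.cos(a)-y*np.sin(a))/1e3,PH[1]+(x*np.sin(a)+y*np.cos(a))/1e3,z/1e3])
def go(p,yaw=None,flip=None):
    """print tool shift (cm) and twist (deg) to TCP world p with jaw (tool y) at world yaw (mod 180)"""
    s=r.sense();R=s["ee_rot"];d=R.T@(np.array(p)-s["tcp_pos"])*100
    t=0
    if yaw is not None:
        c=np.degrees(np.arctan2(R[1,1],R[0,1]));dy=(yaw-c+90)%180-90
        t=-dy
        # joint6 change ~ dy - dj1
        j1=s["joints"][0];nj1=np.degrees(np.arctan2(p[1],p[0]));j6=s["joints"][5]+dy-(nj1-j1)
        if j6>150:t+=180
        if j6<-150:t-=180
        print("j6 pred",round(j6,1))
    print("shift cm",np.round(d,2).tolist(),"twist",round(t,1))
def pix(cam,P):
    k=r.calibration(cam);M=np.linalg.inv(k["world_from_camera"]);c=M[:3,:3]@np.array(P)+M[:3,3]
    q=k["camera_matrix"]@np.array([c[0],-c[1],-c[2]]);return q[:2]/q[2]
def ray(cam,uv,z):
    k=r.calibration(cam);T=k["world_from_camera"];q=np.linalg.inv(k["camera_matrix"])@[uv[0],uv[1],1]
    d=T[:3,:3]@[q[0],-q[1],-q[2]];o=T[:3,3];return o+d*(z-o[2])/d[2]
def rect(cam,name,z,n=4):
    """min-area rectangles of cut-outs, in world at height z"""
    out=[]
    for m in r.cut_out(cam,name)[:n]:
        c=max(cv2.findContours(m["pixels"].astype(np.uint8),cv2.RETR_EXTERNAL,cv2.CHAIN_APPROX_NONE)[0],key=cv2.contourArea)
        w=np.array([ray(cam,p[0],z)[:2]*1000 for p in c],np.float32)
        (cx,cy),(a,b),an=cv2.minAreaRect(w)
        if a<b:a,b,an=b,a,an+90
        out.append((round(cx/1e3,4),round(cy/1e3,4),round(a),round(b),round((an+90)%180-90,1),round(m["confidence"],2)))
    return out
def look(cam,name):
    s=r.sense();im=r.capture(cam);cv2.imwrite(f"pics/{name}.png",im[:,:,::-1]);return s,im
def places(cam,*ns):
    for n in ns:print(cam,n,[(np.round(d["centre"],4).tolist(),round(d["confidence"],2)) for d in r.place_of(cam,n)][:4])
E
python3 - <<'E'
from h import *
print(rect("top","insert0",.013),rect("side","insert0",.013));print(rect("top","tray",.03),rect("top","holder",.085), rect("top","cardboard",.003))
w=pre(-90,205);print(w,pre(20,234))
go([w[0],w[1],.24],YAW+90)
E
```

```text
[(0.527, 0.6013, 123, 36, 71.9, 0.85)] [(0.5214, 0.6024, 117, 39, 72.6, 0.87), (0.5191, 0.2224, 124, 41, -70.0, 0.61), (0.6409, 0.0198, 127, 115, -72.7, 0.56), (0.5634, 0.3477, 125, 40, -66.3, 0.55)]
[(0.7667, 0.2892, 106, 70, 18.9, 0.63), (0.6398, 0.0249, 102, 100, 14.9, 0.56), (0.673, 0.132, 56, 49, 0.3, 0.49)] [(0.6469, 0.1311, 80, 70, 26.7, 0.61), (0.6295, 0.028, 99, 96, 15.4, 0.58)] []
[ 0.59934891 -0.11330211  0.        ] [ 0.68931991 -0.18291689  0.        ]
j6 pred -131.8
shift cm [-50.59, 28.43, -5.67] twist 75.7
```

Request:
{"method": "carry_out", "body": {
  "steps": [
    [[0,0,-5.7],0],
    [[-50.6,28.4,-5.7],-104.3],
    [[-50.6,28.4,-5.7],-104.3],
    [[-50.6,28.4,-5.7],-104.3],
    [[-50.6,28.4,-5.7],-104.3],
    [[-50.6,28.4,-5.7],-104.3],
    [[-50.6,28.4,-5.7],-104.3],
    [[-50.6,28.4,-5.7],-104.3],
    [[-50.6,28.4,-5.7],-104.3],
    [[-50.6,28.4,-5.7],-104.3],
    [[-50.6,28.4,-5.7],-104.3],
    [[-50.6,28.4,-5.7],-104.3],
    [[-50.6,28.4,-5.7],-104.3],
    [[-50.6,28.4,-5.7],-104.3],
    [[-50.6,28.4,-5.7],-104.3],
    [[-50.6,28.4,-5.7],-104.3],
    [[-50.6,28.4,-5.7],-104.3],
    [[-50.6,28.4,-5.7],-104.3]
  ],
  "gripper": 1
}}

```text
time_s: 3.55
tcp_pos: [0.599, -0.1145, 0.2407]
ee_rot: [[0.608, -0.794, 0.001], [-0.794, -0.608, 0.0], [0.0, -0.0, -1.0]]
wrist_force: [-0.2, 0.3, -0.5]
gripper_width: 1.0
```

Run:
```python
from h import *
s,im=look("wrist","w1");print(s["tcp_pos"],s["joints"].round(1))
places("wrist","plug_head","well","switch_tip","preheater","platens")
im=r.capture("top")
places("top","plug_head","well","switch_tip","preheater","platens","slot0","slot3")
print(rect("top","insert0",.013))
for n,p in dict(well=(-90,205,126),sw=(20,232,175),hc1=(-20,150,95),hc2=(-130,150,95),c1=(60,248,100),c2=(60,162,100),c3=(-130,248,100),c4=(-130,162,100)).items(): print(n,pix("wrist",pre(*p)).round())
```

```text
[ 0.59903868 -0.11454064  0.24074792] [  4.4  18.7   3.7   0.  -75.   33.1]
wrist plug_head [([0.5976, -0.1118, 0.1118], 0.79)]
wrist well [([0.5959, -0.1149, 0.0989], 0.56), ([0.4845, -0.3605, 0.0883], 0.47)]
wrist switch_tip []
wrist preheater [([0.4917, -0.3081, 0.0041], 0.62)]
wrist platens [([0.4906, -0.3103, 0.0516], 0.74)]
top plug_head [([0.5985, -0.1118, 0.1155], 0.41)]
top well [([0.599, -0.1108, 0.1005], 0.72)]
top switch_tip []
top preheater [([0.491, -0.3118, -0.0034], 0.79)]
top platens [([0.4904, -0.3096, 0.0488], 0.75)]
top slot0 [([0.5967, -0.2644, 0.0899], 0.94), ([0.5404, -0.3121, 0.0834], 0.75), ([0.4807, -0.3585, 0.085], 0.63)]
top slot3 [([0.5967, -0.2644, 0.0899], 0.94), ([0.5404, -0.3121, 0.0834], 0.75), ([0.4807, -0.3585, 0.085], 0.63)]
[(0.5682, 0.3492, 119, 36, -67.2, 0.94), (0.5233, 0.2259, 120, 40, -74.1, 0.9), (0.5268, 0.5978, 121, 36, 71.9, 0.83)]
well [279. 200.]
sw [244.  76.]
hc1 [332. 127.]
hc2 [328. 227.]
c1 [234.  39.]
c2 [325.  39.]
c3 [241. 228.]
c4 [318. 228.]
```

View pics/w1.png

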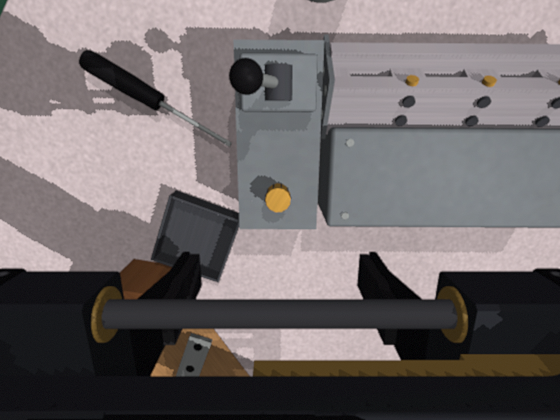

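The wrist view has the plug head at (277,200), the switch ball at (245,76) and the console corners at (235,40) and (325,40). All lie within about 2 px of my preheater model, so I'm descending on the plug.

```bash
python3 -c "
from h import *
go([.5985,-.1125,.104],YAW+90)"
```

```text
j6 pred 48.1
shift cm [-0.14, 0.02, 13.63] twist 0.1
```

Request:
{"method": "carry_out", "body": {
  "steps": [
    [[-0.1,0,5],0],
    [[-0.1,0,9],0],
    [[-0.1,0,12],0],
    [[-0.1,0,13],0],
    [[-0.1,0,13.6],0],
    [[-0.1,0,13.6],0],
    [[-0.1,0,13.6],0]
  ],
  "gripper": 1
}}

```text
time_s: 5.0
tcp_pos: [0.6003, -0.1128, 0.1062]
ee_rot: [[0.61, -0.793, 0.003], [-0.793, -0.61, -0.0], [0.002, -0.003, -1.0]]
wrist_force: [0.5, 0.1, 0.5]
gripper_width: 1.0
```

Request:
{"method": "carry_out", "body": {
  "steps": [
    [[0,0,0],0],
    [[0,0,0],0],
    [[0,0,0],0],
    [[0,0,0],0],
    [[0,0,0],0],
    [[0,0,0],0],
    [[0,0,0],0],
    [[0,0,0],0]
  ],
  "gripper": -1
}}

```text
time_s: 5.8
tcp_pos: [0.6003, -0.1128, 0.1061]
ee_rot: [[0.61, -0.793, 0.003], [-0.793, -0.61, -0.0], [0.002, -0.002, -1.0]]
wrist_force: [-0.6, -0.2, 0.2]
gripper_width: 0.356
```

Request:
{"method": "carry_out", "body": {
  "steps": [
    [[0,0,-1],0],
    [[0,0,-3],0],
    [[0,0,-5],0],
    [[0,0,-7],0],
    [[0,0,-9],0],
    [[0,0,-10],0],
    [[0,0,-10],0]
  ],
  "gripper": -1
}}

```text
time_s: 6.5
tcp_pos: [0.601, -0.1128, 0.2083]
ee_rot: [[0.61, -0.792, 0.007], [-0.793, -0.61, -0.0], [0.005, -0.006, -1.0]]
wrist_force: [0.5, -0.1, -0.2]
gripper_width: 0.007
```

The jaws had not finished closing when I lifted; they need about 1.2 s. I'll check the plug and go again.

```bash
python3 -c "
from h import *
s,im=look('wrist','w2');cv2.imwrite('pics/w2c.png',im[100:300,180:380,::-1])
places('wrist','plug_head')
print(pix('wrist',pre(-90,205,126)),pix('wrist',pre(-90,205,100)))
go([.5988,-.112,.102],YAW+90)"
```

```text
wrist plug_head [([0.6042, -0.1133, 0.1116], 0.98)]
[279.97066101 208.82635336] [279.96224923 201.41518034]
j6 pred 48.1
shift cm [-0.1, 0.04, 10.35] twist 0.1
```

View pics/w2c.png

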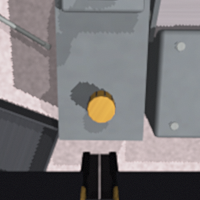

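The plug is still seated, at (281,208). I'll open, descend and give it a proper closing time.

Request:
{"method": "carry_out", "body": {
  "steps": [
    [[-0.1,0,0],0],
    [[-0.1,0,0],0],
    [[-0.1,0,0],0],
    [[-0.1,0,0],0],
    [[-0.1,0,0],0],
    [[-0.1,0,0],0],
    [[-0.1,0,0],0],
    [[-0.1,0,4],0],
    [[-0.1,0,7],0],
    [[-0.1,0,9],0],
    [[-0.1,0,10.4],0],
    [[-0.1,0,10.4],0],
    [[-0.1,0,10.4],0],
    [[-0.1,0,10.4],0]
  ],
  "gripper": 1
}}

```text
time_s: 8.0
tcp_pos: [0.6001, -0.1118, 0.1028]
ee_rot: [[0.61, -0.793, 0.005], [-0.793, -0.61, 0.0], [0.003, -0.004, -1.0]]
wrist_force: [-0.5, 0.4, 0.3]
gripper_width: 0.999
```

Request:
{"method": "carry_out", "body": {
  "steps": [
    [[0,0,0],0],
    [[0,0,0],0],
    [[0,0,0],0],
    [[0,0,0],0],
    [[0,0,0],0],
    [[0,0,0],0],
    [[0,0,0],0],
    [[0,0,0],0],
    [[0,0,0],0],
    [[0,0,0],0],
    [[0,0,0],0],
    [[0,0,0],0],
    [[0,0,0],0]
  ],
  "gripper": -1
}}

```text
time_s: 9.3
tcp_pos: [0.6001, -0.1118, 0.1028]
ee_rot: [[0.61, -0.792, 0.005], [-0.793, -0.61, 0.0], [0.003, -0.004, -1.0]]
wrist_force: [-0.9, 0.1, -0.2]
gripper_width: 0.013
```

Request:
{"method": "carry_out", "body": {
  "steps": [
    [[0,0,-1],0],
    [[0,0,-3],0],
    [[0,0,-5],0],
    [[0,0,-7],0],
    [[0,0,-8],0],
    [[0,0,-8],0]
  ],
  "gripper": -1
}}

```text
time_s: 9.9
tcp_pos: [0.6008, -0.1119, 0.185]
ee_rot: [[0.61, -0.792, 0.009], [-0.792, -0.61, 0.0], [0.005, -0.007, -1.0]]
wrist_force: [-0.1, -0.0, -0.5]
gripper_width: 0.003
```

```bash
python3 -c "
from h import *
r.capture('side');r.capture('top')
places('top','tray');places('side','tray')
# tray frame angle ~15deg; jaw along 105 deg -> tool x along 15deg / 195
go([.638,.023,.18],105)"
```

```text
top tray [([0.6367, 0.0197, 0.0005], 0.37)]
side tray [([0.6367, 0.0219, -0.0007], 0.86)]
j6 pred 102.9
shift cm [-8.3, -11.31, 0.17] twist -67.4
```

```bash
python3 -c "
from h import *
s,im=look('wrist','w3')
places('wrist','plug_head','well','thermometer')
print(pix('wrist',s['tcp_pos']),pix('wrist',pre(-90,205,126)), s)
im2=r.capture('side');cv2.imwrite('pics/w3s.png',np.hstack([im[:,100:460],cv2.resize(im2[120:260,240:360],(360,420))])[:,:,::-1])"
```

```text
wrist plug_head [([0.6002, -0.1135, 0.1122], 0.72)]
wrist well [([0.5992, -0.1154, 0.0975], 0.73), ([0.6577, 0.1265, 0.0033], 0.39)]
wrist thermometer []
[279.66948122 242.89837542] [280.46223502 215.96752225] {'time_s': 10.1, 'joints': array([ 4.63478411e+00,  2.05050196e+01, -2.15329012e+00, -5.47183968e-03,
       -6.72099521e+01,  3.29331768e+01]), 'joint_velocities': array([ 0.03372425,  0.26689678,  0.09240263,  0.20138864, -0.08545416,
        0.00636817]), 'effort': array([ 6.80420308e-04, -3.81183028e+01,  1.88983029e+01,  4.19252694e+00,
        8.26846249e-02,  2.42624965e-04]), 'tcp_pos': array([ 0.59889986, -0.11174142,  0.18154163]), 'ee_rot': array([[ 6.09671445e-01, -7.92650938e-01,  2.28463200e-03],
       [-7.92653358e-01, -6.09672518e-01,  2.73547871e-04],
       [ 1.17604937e-03, -1.97769555e-03, -9.99997353e-01]]), 'wrist_force': array([-0.2503683 , -0.00687352,  0.65256866]), 'moment': array([-0.09152182,  0.12974606, -0.00808459]), 'gripper_width': 0.004468655238591315}
```

View pics/w3s.png

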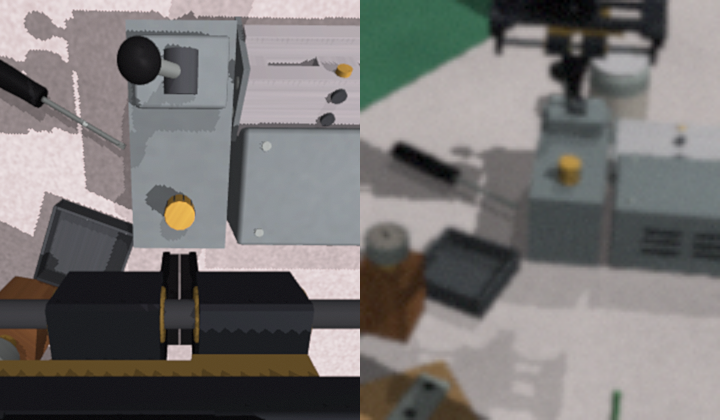

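```bash
python3 -c "
from h import *
s=r.sense();R=s['ee_rot']
for dz in(0,-10,-19,-30,-40,-51):
  print(dz,[pix('wrist',s['tcp_pos']+R@np.array([dx,0,dz])/1e3).round().tolist() for dx in(0,9.5,-9.5)])
k=r.calibration('wrist');print(R.T@(k['world_from_camera'][:3,3]-s['tcp_pos']),(R.T@k['world_from_camera'][:3,:3]).round(3).tolist())
im=cv2.imread('pics/w3.png')
cv2.imwrite('pics/w3c.png',cv2.resize(im[200:360,220:340],None,fx=4,fy=3.75))
"
```

```text
0 [[279.0, 243.0], [279.0, 229.0], [279.0, 256.0]]
-10 [[279.0, 249.0], [279.0, 235.0], [279.0, 262.0]]
-19 [[279.0, 254.0], [279.0, 240.0], [279.0, 268.0]]
-30 [[279.0, 262.0], [279.0, 247.0], [279.0, 277.0]]
-40 [[279.0, 270.0], [279.0, 254.0], [279.0, 286.0]]
-51 [[279.0, 280.0], [279.0, 263.0], [279.0, 296.0]]
[ 8.25467444e-02  8.21429400e-05 -2.01785094e-01] [[-0.001, 0.954, 0.298], [1.0, 0.001, 0.001], [0.0, 0.298, -0.954]]
```

View pics/w3c.png

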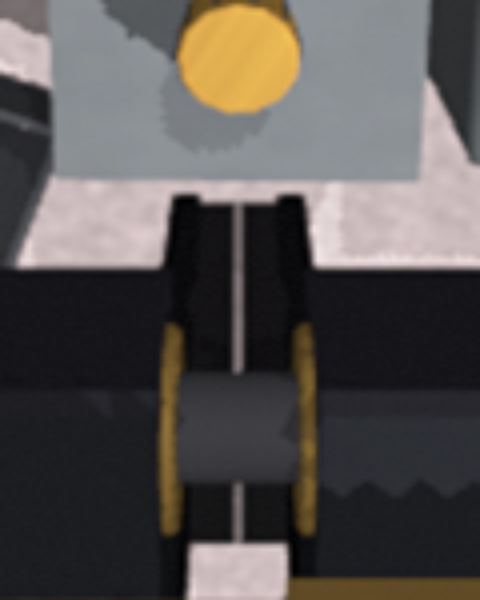

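The jaws shut above the plug. In the picture the fingertips look about 30 mm short of where the TCP projects. I'll touch the flat console top with shut fingers to find the true tip height.

Request:
{"method": "carry_out", "body": {
  "steps": [
    [[4.5,0,0],0],
    [[4.5,0,3],0],
    [[4.5,0,5.5],0],
    [[4.5,0,6.5],0],
    [[4.5,0,7],0],
    [[4.5,0,7.2],0],
    [[4.5,0,7.4],0],
    [[4.5,0,7.5],0]
  ]
}}

```text
time_s: 11.15
tcp_pos: [0.6279, -0.1474, 0.1084]
ee_rot: [[0.61, -0.792, 0.006], [-0.792, -0.61, -0.0], [0.004, -0.004, -1.0]]
wrist_force: [0.3, -0.3, 0.0]
gripper_width: 0.009
```

Request:
{"method": "carry_out", "body": {
  "steps": [
    [[0,0,0.2],0],
    [[0,0,0.4],0],
    [[0,0,0.6],0],
    [[0,0,0.7],0],
    [[0,0,0.7],0]
  ]
}}

```text
time_s: 11.65
tcp_pos: [0.6277, -0.1474, 0.1011]
ee_rot: [[0.61, -0.792, 0.005], [-0.792, -0.61, -0.0], [0.003, -0.004, -1.0]]
wrist_force: [0.8, -0.6, -0.1]
gripper_width: 0.007
```

Request:
{"method": "carry_out", "body": {
  "steps": [
    [[0,0,0.2],0],
    [[0,0,0.4],0],
    [[0,0,0.6],0],
    [[0,0,0.7],0]
  ]
}}

```text
time_s: 12.05
tcp_pos: [0.6276, -0.1474, 0.0938]
ee_rot: [[0.61, -0.792, 0.005], [-0.792, -0.61, -0.0], [0.003, -0.004, -1.0]]
wrist_force: [0.0, 0.2, -0.2]
gripper_width: 0.004
```

Request:
{"method": "carry_out", "body": {
  "steps": [
    [[0,0,0.2],0],
    [[0,0,0.4],0],
    [[0,0,0.6],0],
    [[0,0,0.6],0]
  ]
}}

```text
time_s: 12.45
tcp_pos: [0.6273, -0.1473, 0.0873]
ee_rot: [[0.61, -0.792, 0.004], [-0.792, -0.61, 0.0], [0.002, -0.003, -1.0]]
wrist_force: [0.0, 1.1, 0.1]
gripper_width: 0.002
```

Request:
{"method": "carry_out", "body": {
  "steps": [
    [[0,0,0.2],0],
    [[0,0,0.4],0],
    [[0,0,0.6],0],
    [[0,0,0.6],0]
  ]
}}

```text
time_s: 12.85
tcp_pos: [0.6271, -0.1473, 0.0809]
ee_rot: [[0.61, -0.792, 0.003], [-0.792, -0.61, 0.0], [0.002, -0.003, -1.0]]
wrist_force: [0.3, -0.4, -0.2]
gripper_width: 0.004
```

Request:
{"method": "carry_out", "body": {
  "steps": [
    [[0,0,0.2],0],
    [[0,0,0.3],0],
    [[0,0,0.4],0],
    [[0,0,0.4],0]
  ]
}}

```text
time_s: 13.25
tcp_pos: [0.627, -0.1473, 0.0767]
ee_rot: [[0.61, -0.792, 0.003], [-0.792, -0.61, 0.0], [0.002, -0.002, -1.0]]
wrist_force: [-0.1, 1.0, 1.5]
gripper_width: 0.007
```

Request:
{"method": "carry_out", "body": {
  "steps": [
    [[0,0,0.2],0],
    [[0,0,0.3],0],
    [[0,0,0.4],0],
    [[0,0,0.4],0]
  ]
}}

```text
time_s: 13.65
tcp_pos: [0.6269, -0.1473, 0.0725]
ee_rot: [[0.61, -0.792, 0.003], [-0.792, -0.61, 0.0], [0.001, -0.002, -1.0]]
wrist_force: [0.3, -0.3, -0.1]
gripper_width: 0.006
```

Request:
{"method": "carry_out", "body": {
  "steps": [
    [[0,0,0.2],0],
    [[0,0,0.3],0],
    [[0,0,0.3],0]
  ]
}}

```text
time_s: 13.95
tcp_pos: [0.6267, -0.1473, 0.0692]
ee_rot: [[0.61, -0.793, 0.002], [-0.793, -0.61, 0.0], [0.001, -0.002, -1.0]]
wrist_force: [-0.4, -0.4, 0.4]
gripper_width: 0.002
```

Request:
{"method": "carry_out", "body": {
  "steps": [
    [[0,0,0.2],0],
    [[0,0,0.3],0],
    [[0,0,0.3],0]
  ]
}}

```text
time_s: 14.25
tcp_pos: [0.6265, -0.1473, 0.0659]
ee_rot: [[0.61, -0.793, 0.001], [-0.793, -0.61, 0.0], [0.001, -0.001, -1.0]]
wrist_force: [0.7, -0.5, -0.3]
gripper_width: 0.0
```

Request:
{"method": "carry_out", "body": {
  "steps": [
    [[0,0,0.2],0],
    [[0,0,0.3],0],
    [[0,0,0.3],0]
  ]
}}

```text
time_s: 14.55
tcp_pos: [0.6264, -0.1473, 0.0626]
ee_rot: [[0.61, -0.793, 0.001], [-0.793, -0.61, 0.0], [0.0, -0.001, -1.0]]
wrist_force: [0.6, -0.8, -0.1]
gripper_width: 0.006
```

```bash
python3 -c "
from h import *
s,im=look('wrist','w4');a=im[120:360,160:400]
im2=r.capture('side');cv2.imwrite('pics/w4s.png',np.hstack([cv2.resize(a,(400,400)),cv2.resize(im2[110:230,250:370],(400,400),interpolation=cv2.INTER_CUBIC)])[:,:,::-1])
print(pix('wrist',s['tcp_pos']),pix('side',s['tcp_pos']),pix('side',s['tcp_pos']+[0,0,.04]),r.sense()['joints'])"
```

```text
[279.40048601 242.72203594] [309.28579338 179.88321804] [309.81721688 171.16886745] [ 1.14536821e+00  2.95465036e+01 -5.70539770e+00 -1.31667706e-02
 -5.46666208e+01  3.64444316e+01]
```

View pics/w4s.png

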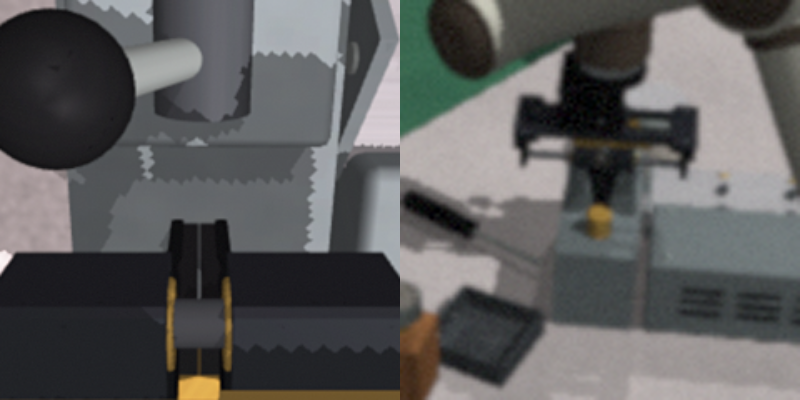

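Request:
{"method": "carry_out", "body": {
  "steps": [
    [[0,0,0.1],0],
    [[0,0,0.2],0],
    [[0,0,0.3],0],
    [[0,0,0.3],0]
  ]
}}

```text
time_s: 15.05
tcp_pos: [0.6267, -0.1473, 0.0613]
ee_rot: [[0.61, -0.792, 0.002], [-0.792, -0.61, -0.0], [0.001, -0.001, -1.0]]
wrist_force: [-2.0, 1.7, 5.9]
gripper_width: 0.004
```

Request:
{"method": "carry_out", "body": {
  "steps": [
    [[0,0,0.1],0],
    [[0,0,0.2],0],
    [[0,0,0.3],0],
    [[0,0,0.3],0]
  ]
}}

```text
time_s: 15.45
tcp_pos: [0.6268, -0.1473, 0.0613]
ee_rot: [[0.611, -0.792, 0.003], [-0.792, -0.611, -0.001], [0.003, -0.002, -1.0]]
wrist_force: [-5.3, 2.4, 13.2]
gripper_width: 0.005
```

The fingers touched the console (z = 0.100) with the reported TCP at 0.0614. The real tips are therefore 38.6 mm short of the reported TCP, with no sideways offset, and my targets will now be for the real tips. Back to the plug.

```bash
python3 - <<'E'
s=open('h.py').read()
s=s.replace('def go(p,yaw=None,flip=None):\n','TIP=.0386  # real finger tips lie this far above the reported TCP\ndef go(p,yaw=None):\n').replace('    s=r.sense();R=s["ee_rot"];d=','    p=np.array(p)-[0,0,TIP];s=r.sense();R=s["ee_rot"];d=').replace('to TCP world p','to real finger tip p')
open('h.py','w').write(s)
E
python3 -c "
from h import *
go([.599,-.1125,.15],YAW+90);go([.599,-.1125,.103],YAW+90)"
```

```text
j6 pred 48.1
shift cm [-4.44, 0.06, -5.03] twist 0.2
j6 pred 48.1
shift cm [-4.45, 0.07, -0.33] twist 0.2
```

Request:
{"method": "carry_out", "body": {
  "steps": [
    [[0,0,-3],0],
    [[0,0,-5],0],
    [[-2.5,0,-6],0],
    [[-4.5,0.1,-6],0],
    [[-4.5,0.1,-6],0],
    [[-4.5,0.1,-6],0],
    [[-4.5,0.1,-6],0],
    [[-4.5,0.1,-5],0],
    [[-4.5,0.1,-3],0],
    [[-4.5,0.1,-1.5],0],
    [[-4.5,0.1,-0.6],0],
    [[-4.5,0.1,-0.5],0],
    [[-4.5,0.1,-0.5],0]
  ],
  "gripper": 1
}}

```text
time_s: 16.75
tcp_pos: [0.5987, -0.1126, 0.0659]
ee_rot: [[0.611, -0.792, 0.003], [-0.792, -0.611, -0.001], [0.003, -0.001, -1.0]]
wrist_force: [0.8, -0.3, -0.3]
gripper_width: 0.991
```

Request:
{"method": "carry_out", "body": {
  "steps": [
    [[0,0,0],0],
    [[0,0,0],0],
    [[0,0,0],0],
    [[0,0,0],0],
    [[0,0,0],0],
    [[0,0,0],0],
    [[0,0,0],0],
    [[0,0,0],0],
    [[0,0,0],0],
    [[0,0,0],0],
    [[0,0,0],0],
    [[0,0,0],0]
  ],
  "gripper": -1
}}

```text
time_s: 17.95
tcp_pos: [0.5987, -0.1126, 0.0659]
ee_rot: [[0.611, -0.792, 0.003], [-0.792, -0.611, -0.001], [0.003, -0.001, -1.0]]
wrist_force: [0.0, -0.5, 0.3]
gripper_width: 0.29
```

Request:
{"method": "carry_out", "body": {
  "steps": [
    [[0,0,-1],0],
    [[0,0,-3],0],
    [[0,0,-5],0],
    [[0,0,-7],0],
    [[0,0,-8],0],
    [[0,0,-8],0]
  ],
  "gripper": -1
}}

```text
time_s: 18.55
tcp_pos: [0.5994, -0.1125, 0.1479]
ee_rot: [[0.611, -0.792, 0.006], [-0.792, -0.611, -0.001], [0.005, -0.004, -1.0]]
wrist_force: [0.5, -1.3, -0.2]
gripper_width: 0.288
```

```bash
python3 -c "
from h import *
r.capture('wrist');print(r.cut_out('wrist','tray').__len__());print(rect('wrist','tray',.03));places('wrist','tray','plug_head','thermometer')
go([.60,0.012,.18],105)"
```

```text
1
[(0.6578, -0.0116, 110, 71, 37.6, 0.55)]
wrist tray [([0.6395, 0.0243, 0.0002], 0.8)]
wrist plug_head [([0.6012, -0.1133, 0.1958], 0.72), ([0.5995, -0.1111, 0.0965], 0.35)]
wrist thermometer [([0.4922, -0.3108, 0.0074], 0.32), ([0.5975, -0.1129, 0.0959], 0.25)]
j6 pred 103.8
shift cm [-9.72, -7.77, 0.31] twist -67.3
```

The plug is held (25 mm opening) and out of the well. I'll tilt it in the grip by drawing its shank against the console's back edge, so that it lays down inside the tray instead of toppling over the tray wall.

Request:
{"method": "carry_out", "body": {
  "steps": [
    [[-3,0,0],0],
    [[-6.5,0,0],0],
    [[-6.5,0,3],0],
    [[-6.5,0,5.4],0],
    [[-6.5,0,5.4],0],
    [[-5.5,0,5.4],0],
    [[-4.5,0,5.4],0],
    [[-3.8,0,5.4],0],
    [[-3.1,0,5.4],0],
    [[-2.4,0,5.4],0],
    [[-1.7,0,5.4],0],
    [[-1,0,5.4],0],
    [[-0.5,0,5.4],0],
    [[-0.5,0,5.4],0],
    [[-0.5,0,3],0],
    [[-0.5,0,0],0],
    [[-0.5,0,0],0]
  ]
}}

```text
time_s: 20.55
tcp_pos: [0.5993, -0.1098, 0.1506]
ee_rot: [[0.611, -0.791, 0.013], [-0.791, -0.611, -0.003], [0.01, -0.008, -1.0]]
wrist_force: [0.5, 0.0, 0.3]
gripper_width: 0.283
```

```bash
python3 -c "
from h import *
r.capture('wrist');places('wrist','plug_head','plug')
s,im=look('side','s5');cv2.imwrite('pics/s5c.png',cv2.resize(im[100:240,230:370],(560,560),interpolation=cv2.INTER_CUBIC)[:,:,::-1])
go([.641,0.012,.18],15);go([.641,0.012,.035],15)"
```

```text
wrist plug_head [([0.5969, -0.1097, 0.1984], 0.81), ([0.7745, -0.0979, 0.0027], 0.31)]
wrist plug [([0.5775, -0.0856, 0.1614], 0.9)]
j6 pred 13.9
shift cm [-6.74, -11.06, 0.26] twist 22.6
j6 pred 13.9
shift cm [-6.75, -11.08, 14.76] twist 22.6
```

View pics/s5c.png

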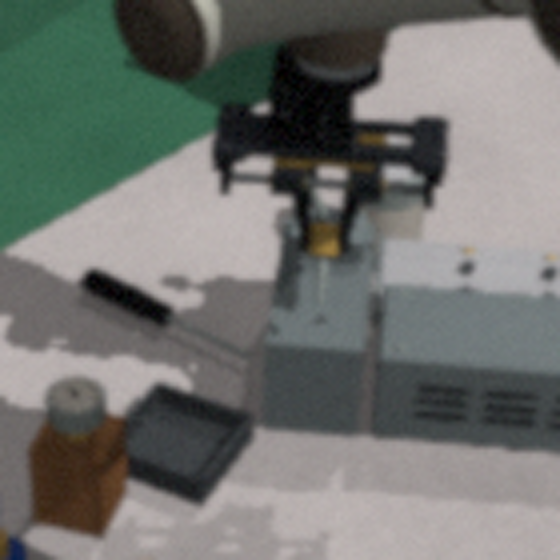

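The pivot works: the network puts the plug tip 31 mm behind its head and 37 mm below it, a tilt of about 40°. I'll lay it in the tray.

Request:
{"method": "carry_out", "body": {
  "steps": [
    [[-2,-3,0],6],
    [[-4,-6,0],14],
    [[-6,-9,0],22.6],
    [[-6.7,-11.1,0.5],22.6],
    [[-6.7,-11.1,1],22.6],
    [[-6.7,-11.1,4],22.6],
    [[-6.7,-11.1,8],22.6],
    [[-6.7,-11.1,11],22.6],
    [[-6.7,-11.1,13],22.6],
    [[-6.7,-11.1,14],22.6],
    [[-6.7,-11.1,14.5],22.6],
    [[-6.7,-11.1,14.8],22.6],
    [[-6.7,-11.1,14.8],22.6]
  ]
}}

```text
time_s: 22.05
tcp_pos: [0.6417, 0.011, -0.0025]
ee_rot: [[0.26, -0.966, 0.0], [-0.966, -0.26, -0.002], [0.002, 0.0, -1.0]]
wrist_force: [-2.2, -1.0, 3.4]
gripper_width: 0.284
```

Request:
{"method": "carry_out", "body": {
  "steps": [
    [[0,0,0],0],
    [[0,0,0],0],
    [[0,0,0],0],
    [[0,0,0],0],
    [[0,0,0],0],
    [[0,0,-0.5],0],
    [[0,0,-3],0],
    [[0,0,-8],0],
    [[0,0,-12],0],
    [[0,0,-14],0],
    [[0,0,-14],0]
  ],
  "gripper": 0
}}

```text
time_s: 23.15
tcp_pos: [0.6442, 0.0117, 0.1424]
ee_rot: [[0.26, -0.965, 0.009], [-0.966, -0.26, -0.0], [0.003, -0.009, -1.0]]
wrist_force: [0.4, -0.1, -0.3]
gripper_width: 0.5
```

```bash
python3 -c "
from h import *
s,im=look('wrist','w6');s2,i2=look('top','t6')
places('wrist','plug','plug_head','thermometer','tray','holder');places('top','plug','plug_head','thermometer','holder');print(rect('top','insert0',.013))
cv2.imwrite('pics/w6c.png',np.hstack([im,cv2.resize(i2[110:260,150:260],(240,420))])[:,:,::-1])"
```

```text
wrist plug [([0.6324, 0.0443, 0.0159], 0.85)]
wrist plug_head [([0.6466, -0.0056, 0.016], 0.6)]
wrist thermometer []
wrist tray [([0.641, 0.0247, -0.0047], 0.89), ([0.6526, 0.1264, 0.0039], 0.68), ([0.5999, -0.1159, 0.0974], 0.25)]
wrist holder [([0.6526, 0.1297, 0.0019], 0.6)]
top plug [([0.6324, 0.0462, 0.0169], 0.53)]
top plug_head [([0.4818, -0.3553, 0.0863], 0.46)]
top thermometer [([0.6385, 0.0224, 0.0004], 0.24)]
top holder [([0.6534, 0.1309, 0.0024], 0.63)]
[(0.5472, 0.254, 77, 35, -73.1, 0.75), (0.5679, 0.3479, 122, 38, -66.7, 0.72), (0.53, 0.6006, 124, 40, 74.0, 0.6)]
```

View pics/w6c.png

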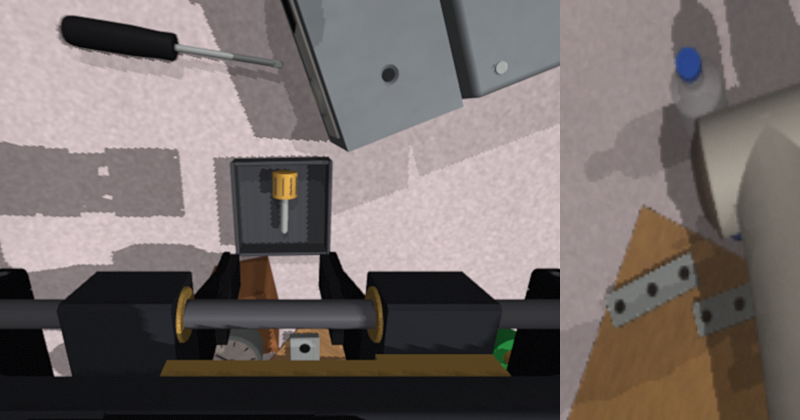

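The plug lies inside the tray at (285,200), and the open well shows at (390,73). Next I'll go above the thermometer.

```bash
python3 -c "
from h import *
print('well',ray('wrist',(390,73),.1),pre(-90,205))
go([.655,.131,.25],37.5)"
```

```text
well [ 0.59705548 -0.11336692  0.1       ] [ 0.59934891 -0.11330211  0.        ]
j6 pred 26.1
shift cm [-11.2, -4.4, -7.46] twist -22.4
```

Request:
{"method": "carry_out", "body": {
  "steps": [
    [[0,0,-4],0],
    [[0,0,-7.5],0],
    [[-4,-1.5,-7.5],-7],
    [[-8,-3,-7.5],-14],
    [[-11.2,-4.4,-7.5],-22.4],
    [[-11.2,-4.4,-7.5],-22.4],
    [[-11.2,-4.4,-7.5],-22.4],
    [[-11.2,-4.4,-7.5],-22.4]
  ],
  "gripper": 1
}}

```text
time_s: 24.55
tcp_pos: [0.6548, 0.1303, 0.2118]
ee_rot: [[0.607, -0.795, -0.001], [-0.795, -0.607, -0.002], [0.001, 0.002, -1.0]]
wrist_force: [-0.5, -0.3, 0.4]
gripper_width: 0.993
```

```bash
python3 -c "
from h import *
s,im=look('wrist','w7')
places('wrist','thermometer','holder')
for m in r.cut_out('wrist','thermometer')[:3]:
  ys,xs=np.nonzero(m['pixels']);print(m['confidence'],xs.min(),xs.max(),ys.min(),ys.max())
  uv=((xs.min()+xs.max())/2,(ys.min()+ys.max())/2);print(uv,ray('wrist',uv,.122))
print(pix('wrist',[.655,.131,.127]))
go([.655,.131,.093],37.5)
cv2.imwrite('pics/w7c.png',im[:,:,::-1])"
```

```text
wrist thermometer [([0.6532, 0.1333, 0.0062], 0.74), ([0.6561, 0.1291, 0.0006], 0.7), ([0.6403, 0.2305, 0.125], 0.62), ([0.6443, -0.0014, 0.0197], 0.4)]
wrist holder [([0.6562, 0.1285, 0.0052], 0.69)]
0.89 254 308 177 232
(np.float64(281.0), np.float64(204.5)) [0.65454046 0.12752639 0.122     ]
0.85 219 258 226 290
(np.float64(238.5), np.float64(258.0)) [0.6546521  0.19614794 0.122     ]
[278.34789019 208.54903877]
j6 pred 26.2
shift cm [-0.11, -0.09, 15.77] twist -0.1
```

View pics/w7c.png

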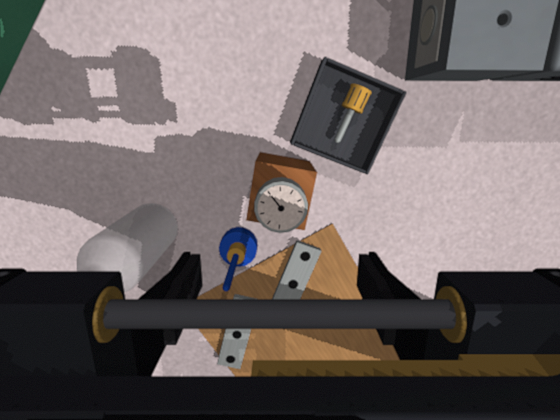

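The thermometer dial is at (281,205), centred as predicted, and the plug is still in the tray. The blue look-alike shows at (238,245), which isn't where I expected it, so I'll check before moving.

```bash
python3 -c "
from h import *
import glob
def blue(im):
  h=cv2.cvtColor(im,cv2.COLOR_BGR2HSV);m=cv2.inRange(h,(105,150,60),(130,255,255));n,l,st,c=cv2.connectedComponentsWithStats(m)
  return [(c[i].round().tolist(),int(st[i,4])) for i in range(1,n) if 25<st[i,4]<3000]
for c in('top','side'):
  look(c,c+'7');print(c,blue(cv2.imread(f'pics/{c}0.png')),blue(cv2.imread(f'pics/{c}7.png')))
print('w',blue(cv2.imread('pics/w7.png')),blue(cv2.imread('pics/w1.png')))
for c in('top','side'): print(c,pix(c,[.758,.13,.12]),pix(c,[.758,.13,.02]))
places('side','thermometer')
a=cv2.imread('pics/top7.png')[110:230,190:330];b=cv2.imread('pics/side7.png')[150:270,170:310]
cv2.imwrite('pics/c7.png',np.hstack([cv2.resize(a,(400,343)),cv2.resize(b,(400,343))]))
"
```

```text
top [([208.0, 132.0], 89), ([268.0, 137.0], 202)] [([234.0, 191.0], 52)]
side [([549.0, 115.0], 865), ([541.0, 163.0], 1179), ([191.0, 190.0], 45), ([227.0, 205.0], 103)] [([549.0, 115.0], 863), ([541.0, 163.0], 1174), ([191.0, 191.0], 39), ([229.0, 242.0], 93)]
w [([237.0, 250.0], 961)] []
top [268.21702169 138.86045226] [268.3808116  148.56660207]
side [227.35828557 185.85221686] [229.21311361 207.72204464]
side thermometer [([0.6404, 0.2331, 0.1195], 0.72), ([0.3284, 0.1272, 0.1201], 0.67)]
```

View pics/c7.png

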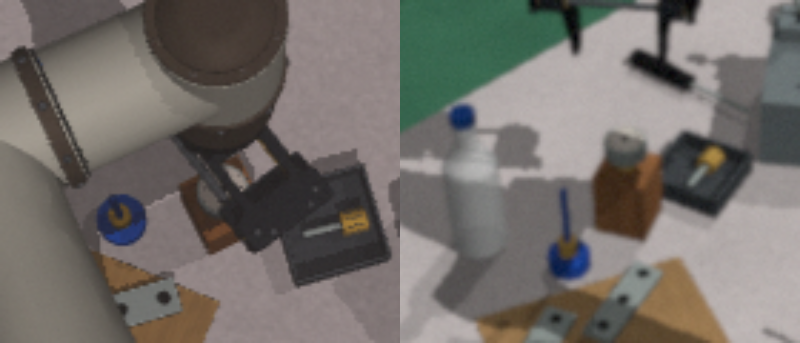

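The blue look-alike stands inverted near (0.64, 0.23). It was already there in the pictures from t = 20.5 s, while my arm was only ever at the console, so I didn't move it. It is clear of the grip, so I'm taking the thermometer.

Request:
{"method": "carry_out", "body": {
  "steps": [
    [[0,0,5],0],
    [[0,0,9],0],
    [[0,0,12],0],
    [[0,0,14],0],
    [[0,0,15.3],0],
    [[0,0,15.5],0],
    [[0,0,15.5],0],
    [[0,0,15.5],0]
  ],
  "gripper": 1
}}

```text
time_s: 25.7
tcp_pos: [0.6561, 0.1304, 0.0587]
ee_rot: [[0.608, -0.794, 0.003], [-0.794, -0.608, -0.001], [0.002, -0.002, -1.0]]
wrist_force: [-0.1, -0.0, 1.1]
gripper_width: 1.004
```

Request:
{"method": "carry_out", "body": {
  "steps": [
    [[0,0,0],0],
    [[0,0,0],0],
    [[0,0,0],0],
    [[0,0,0],0],
    [[0,0,0],0],
    [[0,0,0],0],
    [[0,0,0],0],
    [[0,0,0],0],
    [[0,0,0],0],
    [[0,0,0],0]
  ],
  "gripper": -1
}}

```text
time_s: 26.7
tcp_pos: [0.6554, 0.1299, 0.0587]
ee_rot: [[0.607, -0.794, 0.001], [-0.794, -0.607, -0.002], [0.002, 0.0, -1.0]]
wrist_force: [-3.9, -2.0, 3.1]
gripper_width: 0.567
```

Request:
{"method": "carry_out", "body": {
  "steps": [
    [[0,0,-1],0],
    [[0,0,-3],0],
    [[0,0,-5],0],
    [[0,0,-8],0],
    [[0,0,-11],0],
    [[0,0,-14],0],
    [[0,0,-14],0]
  ],
  "gripper": -1
}}

```text
time_s: 27.4
tcp_pos: [0.6593, 0.1316, 0.2052]
ee_rot: [[0.608, -0.794, 0.014], [-0.794, -0.608, 0.002], [0.007, -0.013, -1.0]]
wrist_force: [-0.1, -0.1, 0.7]
gripper_width: 0.567
```

```bash
python3 -c "
from h import *
go([.5993,-.1133,.23],37.5)"
```

```text
j6 pred 48.1
shift cm [15.78, 19.67, 1.23] twist -0.0
```

Request:
{"method": "carry_out", "body": {
  "steps": [
    [[2,2.5,0],0],
    [[4,5,0],0],
    [[6,7.5,0],0],
    [[8,10,0],0],
    [[10,12.5,0],0],
    [[12,15,0],0],
    [[14,17.5,0.5],0],
    [[15,19,1],0],
    [[15.8,19.7,1],0],
    [[15.8,19.7,1],0],
    [[15.8,19.7,1],0],
    [[15.8,19.7,1],0]
  ]
}}

```text
time_s: 28.6
tcp_pos: [0.5998, -0.1126, 0.1938]
ee_rot: [[0.609, -0.793, 0.015], [-0.793, -0.609, 0.002], [0.007, -0.013, -1.0]]
wrist_force: [-0.2, 0.4, -0.6]
gripper_width: 0.56
```

```bash
python3 -c "
from h import *
s,im=look('wrist','w8');print(s['tcp_pos'],s['ee_rot'][:,2])
places('wrist','thermometer','well');places('wrist','preheater','platens')
go([.5993,-.1133,.2],37.5)
t=s['tcp_pos']+s['ee_rot']@[0,0,.0386*-1+.092];print('stem tip',t,pix('wrist',t),pix('wrist',pre(-90,205,100)))
cv2.imwrite('pics/w8c.png',cv2.resize(im[130:290,200:360],(640,600) if 0 else (600,600),interpolation=cv2.INTER_CUBIC)[:,:,::-1])"
```

```text
[ 0.59976365 -0.11257434  0.19382245] [ 0.01510163  0.00249064 -0.99988286]
wrist thermometer [([0.5996, -0.1096, 0.1435], 0.66), ([0.7498, 0.2797, -0.0019], 0.31)]
wrist well [([0.597, -0.1167, 0.0973], 0.84)]
wrist preheater [([0.4914, -0.3088, 0.0039], 0.9), ([0.7524, 0.2792, -0.0002], 0.68)]
wrist platens [([0.4903, -0.3091, 0.0475], 0.9)]
j6 pred 48.2
shift cm [-0.0, 0.06, 3.24] twist 0.0
stem tip [ 0.60057008 -0.11244134  0.14042871] [278.38617546 218.27307753] [280.62295357 205.45361592]
```

View pics/w8c.png

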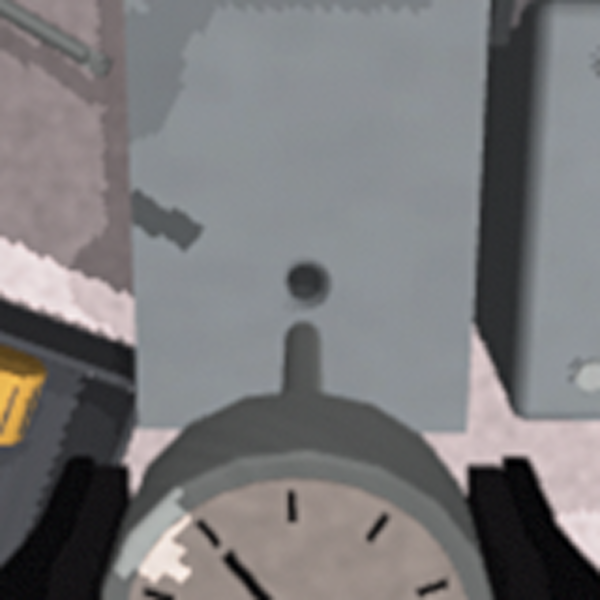

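The dial is held. The well is at image (282,205) and the stem tip at (280.5,216), so about +1.5 mm along tool y is needed. I'll descend to just above the mouth and check.

Request:
{"method": "carry_out", "body": {
  "steps": [
    [[0,0.15,0.5],0],
    [[0,0.15,1.5],0],
    [[0,0.15,2.5],0],
    [[0,0.15,3.3],0],
    [[0,0.15,3.6],0],
    [[0,0.15,3.6],0],
    [[0,0.15,3.6],0]
  ]
}}

```text
time_s: 29.55
tcp_pos: [0.599, -0.1139, 0.158]
ee_rot: [[0.609, -0.793, 0.015], [-0.793, -0.609, 0.002], [0.008, -0.013, -1.0]]
wrist_force: [0.6, -0.6, -2.4]
gripper_width: 0.563
```

```bash
cat >> h.py <<'E'
def stem(d=.0534):
    s=r.sense();t=s['tcp_pos']+s['ee_rot']@[0,0,d];w=pre(-90,205,100);print('stem',t.round(4),'to well, tool cm',(s['ee_rot'].T@(w-t)*100).round(2),'tilt',s['ee_rot'][:2,2].round(4),s['wrist_force'].round(1))
    return t
E
python3 -c "
from h import *
s,im=look('wrist','w9');t=stem();print(pix('wrist',t),pix('wrist',pre(-90,205,100)))
g=im[150:270,220:340];g=cv2.resize(g,(600,600),interpolation=cv2.INTER_CUBIC)
cv2.imwrite('pics/w9c.png',g[:,:,::-1])"
```

```text
stem [ 0.5998 -0.1138  0.1048] to well, tool cm [-0.08  0.01  0.48] tilt [0.0155 0.0022] [ 0.  -0.4 -1.4]
[279.22534367 218.15910187] [279.38026541 217.27016851]
```

View pics/w9c.png

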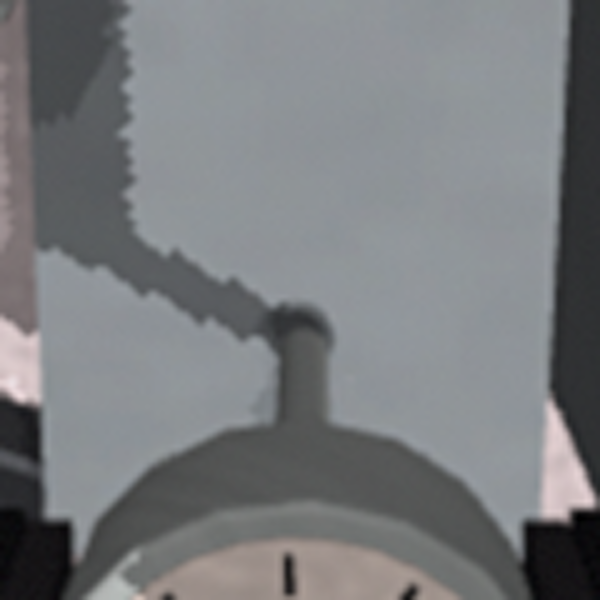

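The stem is over the mouth, with the hole centred near x = 302 and the stem at 304 (5x zoom). It is about 1 mm forward, so I'll correct by -0.1 cm and insert.

Request:
{"method": "carry_out", "body": {
  "steps": [
    [[-0.1,0,0],0],
    [[-0.1,0,0.4],0],
    [[-0.1,0,0.8],0],
    [[-0.1,0,1.2],0],
    [[-0.1,0,1.6],0],
    [[-0.1,0,2],0],
    [[-0.1,0,2],0]
  ]
}}

```text
time_s: 30.3
tcp_pos: [0.599, -0.1129, 0.1375]
ee_rot: [[0.609, -0.793, 0.016], [-0.793, -0.609, 0.003], [0.008, -0.014, -1.0]]
wrist_force: [1.6, 1.1, -3.6]
gripper_width: 0.565
```

```bash
python3 -c "
from h import *
stem()"
```

```text
stem [ 0.5998 -0.1127  0.0841] to well, tool cm [ 0.03  0.05 -1.59] tilt [0.0158 0.0026] [ 1.6  1.1 -3.6]
```

Request:
{"method": "carry_out", "body": {
  "steps": [
    [[0,0,0.8],0],
    [[0,0,1.6],0],
    [[0,0,2.4],0],
    [[0,0,3.2],0],
    [[0,0,4],0],
    [[0,0,4.8],0],
    [[0,0,5.4],0],
    [[0,0,5.8],0],
    [[0,0,6.1],0],
    [[0,0,6.1],0]
  ]
}}

```text
time_s: 31.3
tcp_pos: [0.5997, -0.1127, 0.076]
ee_rot: [[0.609, -0.793, 0.015], [-0.793, -0.609, 0.003], [0.007, -0.014, -1.0]]
wrist_force: [0.8, -0.6, -2.1]
gripper_width: 0.563
```

Request:
{"method": "carry_out", "body": {
  "steps": [
    [[0,0,0.1],0],
    [[0,0,0.2],0],
    [[0,0,0.3],0],
    [[0,0,0.4],0],
    [[0,0,0.4],0]
  ]
}}

```text
time_s: 31.8
tcp_pos: [0.6, -0.1129, 0.0736]
ee_rot: [[0.609, -0.793, 0.016], [-0.793, -0.609, 0.002], [0.008, -0.014, -1.0]]
wrist_force: [-1.5, 0.4, 5.9]
gripper_width: 0.562
```

Request:
{"method": "carry_out", "body": {
  "steps": [
    [[0,0,0],0],
    [[0,0,0],0],
    [[0,0,0],0],
    [[0,0,0],0],
    [[0,0,0],0],
    [[0,0,0],0],
    [[0,0,0],0],
    [[0,0,-2],0],
    [[0,0,-6],0],
    [[0,0,-10],0],
    [[0,0,-14],0],
    [[0,0,-14],0]
  ],
  "gripper": 1
}}

```text
time_s: 33.0
tcp_pos: [0.6015, -0.1138, 0.221]
ee_rot: [[0.61, -0.792, 0.03], [-0.793, -0.61, 0.001], [0.018, -0.024, -1.0]]
wrist_force: [0.0, -0.7, -0.2]
gripper_width: 1.003
```

```bash
python3 -c "
from h import *
s,im=look('wrist','w10');s2,i2=look('side','s10')
places('wrist','thermometer');places('side','thermometer','switch_tip')
print(pre(-90,205,20),pix('wrist',pre(-90,205,142)))
cv2.imwrite('pics/w10c.png',np.hstack([cv2.resize(im[60:300,160:400],(400,400)),cv2.resize(i2[110:230,250:370],(400,400))])[:,:,::-1])
look('top','t10');print(rect('top','insert0',.013),rect('side','insert0',.013))"
```

```text
wrist thermometer [([0.599, -0.1118, 0.0217], 0.92)]
side thermometer [([0.638, 0.2313, 0.1214], 0.77), ([0.3293, 0.1252, 0.1202], 0.65)]
side switch_tip [([0.684, -0.186, 0.1758], 0.49)]
[ 0.59934891 -0.11330211  0.02      ] [277.94212492 210.91095232]
[(0.529, 0.6003, 123, 35, 71.9, 0.82), (0.5678, 0.348, 120, 37, -67.6, 0.8), (0.554, 0.2349, 122, 42, -71.2, 0.67)] [(0.5636, 0.3475, 125, 40, -67.5, 0.86), (0.5496, 0.2339, 122, 39, -73.1, 0.74), (0.5211, 0.6023, 117, 39, 72.3, 0.71)]
```

The thermometer is seated: the collar met the console at exactly the predicted height, and the wrist network puts its stem tip at z = 0.02. The inserts are now at about (0.568, 0.348) and (0.554, 0.235). The second was knocked, as warned, and lies near the blue look-alike's stem, so I'll start with the first one.

```bash
python3 -c "
from h import *
s=r.sense();print(s['ee_rot'][:,2],s['tcp_pos'],s['joints'].round(1))
go([.570,.3425,.26],22.5)"
```

```text
[ 0.01332569  0.00190119 -0.9999094 ] [ 0.59721793 -0.11319158  0.21219808] [  4.5  18.9  -0.1  -0.1 -70.3  33.1]
j6 pred -8.5
shift cm [-37.79, -25.61, -0.87] twist 15.0
```

Request:
{"method": "carry_out", "body": {
  "steps": [
    [[-4,-3,-1],3],
    [[-8,-6,-1],6],
    [[-12,-8.5,-1],9],
    [[-16,-11,-1],12],
    [[-20,-14,-1],15],
    [[-24,-16.5,-1],15],
    [[-28,-19,-1],15],
    [[-32,-22,-1],15],
    [[-36,-24.5,-1],15],
    [[-37.8,-25.6,-1],15],
    [[-37.8,-25.6,-1],15],
    [[-37.8,-25.6,-1],15],
    [[-37.8,-25.6,2],15],
    [[-37.8,-25.6,6],15],
    [[-37.8,-25.6,9],15],
    [[-37.8,-25.6,9],15],
    [[-37.8,-25.6,9],15],
    [[-37.8,-25.6,9],15]
  ]
}}

```text
time_s: 35.2
tcp_pos: [0.5729, 0.3429, 0.1255]
ee_rot: [[0.383, -0.924, 0.017], [-0.924, -0.383, 0.004], [0.003, -0.018, -1.0]]
wrist_force: [-0.2, -0.8, 0.2]
gripper_width: 1.0
```

```bash
python3 -c "
from h import *
s,im=look('wrist','w11');print(s['ee_rot'][:,2],s['tcp_pos'],s['joints'].round(1))
print(rect('wrist','insert0',.013));places('wrist','insert0')
look('top','t11');print(rect('top','insert0',.013))
go([.570,.3425,.006],22.5)"
```

```text
[ 0.01721535  0.00437673 -0.99984223] [0.57287585 0.3428933  0.12552449] [ 45.   28.    1.2   0.6 -62.4 -22.8]
[(0.567, 0.3465, 121, 37, -67.1, 0.9), (0.5281, 0.5474, 37, 14, 74.1, 0.6)]
wrist insert0 [([0.5699, 0.3446, 0.0095], 0.75), ([0.5518, 0.2306, 0.0068], 0.59)]
[(0.5535, 0.233, 121, 41, -75.5, 0.97), (0.5826, 0.313, 43, 34, -66.0, 0.81), (0.6613, 0.1317, 85, 74, 26.3, 0.57)]
j6 pred -8.7
shift cm [-0.05, 0.41, 15.66] twist 0.0
```

Request:
{"method": "carry_out", "body": {
  "steps": [
    [[0.1,0.5,4],0],
    [[0.1,0.5,8],0],
    [[0.1,0.5,11],0],
    [[0.1,0.5,13.5],0],
    [[0.1,0.5,15],0],
    [[0.1,0.5,15.5],0],
    [[0.1,0.5,15.7],0],
    [[0.1,0.5,15.7],0],
    [[0.1,0.5,15.7],0]
  ],
  "gripper": 1
}}

```text
time_s: 36.35
tcp_pos: [0.5706, 0.3415, -0.0314]
ee_rot: [[0.383, -0.923, 0.017], [-0.924, -0.383, 0.005], [0.002, -0.018, -1.0]]
wrist_force: [0.4, -0.2, -0.6]
gripper_width: 1.001
```

```bash
python3 -c "
from h import *
s=r.sense();print(s['tcp_pos']-s['ee_rot'][:,2]*TIP,s['ee_rot'][:,2]);go([.5693,.341,.005],22.9)"
```

```text
[0.56990402 0.34133041 0.00714543] [ 0.01706476  0.00521257 -0.9998408 ]
j6 pred -8.5
shift cm [0.0, 0.14, 0.21] twist -0.4
```

Request:
{"method": "carry_out", "body": {
  "steps": [
    [[0,0,0.1],0],
    [[0,0.1,0.2],0],
    [[0,0.1,0.2],0],
    [[0,0.1,0.2],0],
    [[0,0.1,0.2],0],
    [[0,0.1,0.2],0],
    [[0,0.1,0.2],0],
    [[0,0.1,0.2],0],
    [[0,0.1,0.2],0],
    [[0,0.1,0.2],0],
    [[0,0.1,0.2],0],
    [[0,0.1,0.2],0]
  ],
  "gripper": -1
}}

```text
time_s: 37.55
tcp_pos: [0.5699, 0.3413, -0.0335]
ee_rot: [[0.383, -0.923, 0.017], [-0.924, -0.383, 0.005], [0.002, -0.018, -1.0]]
wrist_force: [0.9, 1.1, -0.0]
gripper_width: 0.407
```

Request:
{"method": "carry_out", "body": {
  "steps": [
    [[0,0,-0.5],0],
    [[0,0,-1.5],0],
    [[0,0,-3],0],
    [[0,0,-6],0],
    [[0,0,-10],0],
    [[0,0,-14],0],
    [[0,0,-18],0],
    [[0,0,-20],0],
    [[0,0,-20],0],
    [[0,0,-20],0],
    [[0,0,-20],0],
    [[0,0,-20],0]
  ]
}}

```text
time_s: 38.75
tcp_pos: [0.5655, 0.3394, 0.1642]
ee_rot: [[0.383, -0.924, 0.014], [-0.924, -0.383, 0.003], [0.003, -0.014, -1.0]]
wrist_force: [0.0, 1.1, -3.1]
gripper_width: 0.408
```

```bash
python3 -c "
from h import *
s,im=look('wrist','w12');print(s['ee_rot'][:,2],s['tcp_pos'])
places('wrist','insert0')
go(pre(-166,-37.5,200),37.5)"
```

```text
[ 0.01418475  0.00280053 -0.99989547] [0.56545057 0.33941769 0.16423956]
wrist insert0 [([0.5646, 0.3442, 0.2046], 0.84), ([0.5263, 0.6018, 0.0072], 0.8), ([0.5537, 0.2306, 0.0072], 0.61)]
j6 pred 66.4
shift cm [42.04, 39.67, -0.16] twist -15.0
```

The plate is held: opening 35.5 mm, weight 3 N. I'll carry it behind the housing to tilt it over the back edge.

Request:
{"method": "carry_out", "body": {
  "steps": [
    [[3,2.8,-0.5],-1],
    [[6,5.7,-0.5],-2],
    [[9,8.5,-0.5],-4],
    [[12,11.3,-0.5],-6],
    [[15,14.1,-0.5],-8],
    [[18,17,-0.5],-10],
    [[21,19.8,-0.5],-12],
    [[24,22.6,-0.5],-14],
    [[27,25.5,-0.5],-15],
    [[30,28.3,-0.5],-15],
    [[33,31.1,-0.5],-15],
    [[36,34,-0.5],-15],
    [[39,36.8,-0.5],-15],
    [[41,38.7,-0.5],-15],
    [[42,39.7,-0.2],-15],
    [[42,39.7,-0.2],-15],
    [[42,39.7,-0.2],-15],
    [[42,39.7,-0.2],-15]
  ]
}}

```text
time_s: 40.65
tcp_pos: [0.3606, -0.1999, 0.1619]
ee_rot: [[0.61, -0.792, 0.016], [-0.792, -0.61, 0.003], [0.007, -0.014, -1.0]]
wrist_force: [0.6, 1.0, -2.7]
gripper_width: 0.403
```

```bash
python3 -c "
from h import *
s=r.sense();print(s['ee_rot'][:,2],s['tcp_pos'])
go(pre(-166,-37.5,101),37.5);go(pre(-166,-37.5,68),37.5)"
```

```text
[ 0.01558457  0.0034698  -0.99987253] [ 0.36064003 -0.19991643  0.16191182]
j6 pred 66.8
shift cm [-0.01, 0.18, 9.95] twist 0.1
j6 pred 66.8
shift cm [-0.03, 0.23, 13.25] twist 0.1
```

Request:
{"method": "carry_out", "body": {
  "steps": [
    [[0,0.1,3],0],
    [[0,0.2,6],0],
    [[0,0.2,8.5],0],
    [[0,0.2,9.5],0],
    [[0,0.2,10],0],
    [[0,0.2,10.4],0],
    [[0,0.2,10.8],0],
    [[0,0.2,11.2],0],
    [[0,0.2,11.6],0],
    [[0,0.2,11.6],0]
  ]
}}

```text
time_s: 41.65
tcp_pos: [0.3622, -0.201, 0.0464]
ee_rot: [[0.61, -0.792, 0.018], [-0.792, -0.611, 0.003], [0.009, -0.016, -1.0]]
wrist_force: [0.7, 2.9, 2.5]
gripper_width: 0.408
```

Request:
{"method": "carry_out", "body": {
  "steps": [
    [[0,0,0.4],0],
    [[0,0,0.8],0],
    [[0,0,1.2],0],
    [[0,0,1.6],0],
    [[0,0,1.8],0],
    [[0,0,1.8],0],
    [[0,0,1.8],0]
  ]
}}

```text
time_s: 42.35
tcp_pos: [0.3619, -0.2006, 0.0278]
ee_rot: [[0.61, -0.792, 0.017], [-0.792, -0.61, 0.003], [0.008, -0.015, -1.0]]
wrist_force: [0.2, 2.7, 0.9]
gripper_width: 0.413
```

```bash
python3 -c "
from h import *
s,im=look('wrist','w13');print(s['ee_rot'][:,2],s['tcp_pos'],s['wrist_force'])
places('wrist','insert0')
_,i2=look('side','s13')
u=pix('side',pre(-166,-37.5,70)).astype(int);print(u)
c=i2[u[1]-50:u[1]+50,u[0]-50:u[0]+50]
cv2.imwrite('pics/c13.png',np.hstack([cv2.resize(im,(560,420)),cv2.resize(c,(240,420))])[:,:,::-1])"
```

```text
[ 0.01687447  0.00338738 -0.99985188] [ 0.36187282 -0.20061269  0.02784575] [0.15291955 2.71337345 0.92368252]
wrist insert0 [([0.3624, -0.1991, 0.0662], 0.82)]
[378 205]
```

View pics/c13.png

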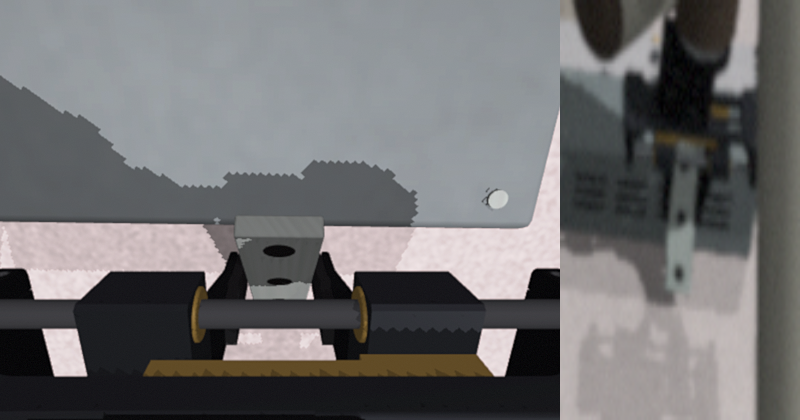

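The plate has pivoted nose-down in the grip, with its tail end at rows 216–237. I'll estimate the angle from those rows.

```bash
python3 -c "
from h import *
s=r.sense();R=s['ee_rot'];p=s['tcp_pos']+R@[0,0,-.0386-.002]
for th in(25,30,35,40,45,50):
  t=np.radians(th);a=np.array([np.cos(t),0,-np.sin(t)]);n=np.array([-np.sin(t),0,-np.cos(t)])
  f=lambda d,b,w:pix('wrist',p+R@((a*d+n*b)/1e3+[0,w/1e3,0])).round(1).tolist()
  print(th,[f(54,5,-18),f(54,5,18),f(54,-5,18),f(54,-5,-18),f(54-20,5,0)])
print('slot1');go(pre(104.5,-37.5,200),37.5)
"
```

```text
25 [[236.9, 201.3], [321.3, 201.2], [319.2, 186.9], [239.1, 187.0], [279.2, 234.0]]
30 [[236.0, 209.7], [322.3, 209.6], [320.2, 193.1], [238.0, 193.2], [279.2, 239.5]]
35 [[235.1, 219.1], [323.2, 219.0], [321.2, 200.3], [237.1, 200.4], [279.2, 245.3]]
40 [[234.3, 229.4], [324.0, 229.3], [322.2, 208.6], [236.1, 208.7], [279.2, 251.5]]
45 [[233.6, 240.4], [324.7, 240.4], [323.1, 217.9], [235.2, 217.9], [279.2, 257.9]]
50 [[233.1, 252.2], [325.3, 252.1], [323.9, 228.1], [234.4, 228.1], [279.2, 264.6]]
slot1
j6 pred 76.2
shift cm [27.08, -0.06, -13.13] twist 0.1
```

The angle comes out near 43°, within the slot tolerance. I'll lift, carry it over the housing and stage it above the mouth of slot 1.

Request:
{"method": "carry_out", "body": {
  "steps": [
    [[0,0,-2],0],
    [[0,0,-5],0],
    [[0,0,-9],0],
    [[0,0,-13],0],
    [[3,0,-13],0],
    [[6,0,-13],0],
    [[9,0,-13],0],
    [[12,0,-13],0],
    [[15,0,-13],0],
    [[18,0,-13],0],
    [[21,0,-13],0],
    [[24,0,-13],0],
    [[26,0,-13],0],
    [[27,0,-13],0],
    [[27,0,-13],0],
    [[27,0,-13],0],
    [[27,0,-13],0],
    [[27,0,-13],0]
  ]
}}

```text
time_s: 44.3
tcp_pos: [0.524, -0.4142, 0.1605]
ee_rot: [[0.611, -0.792, 0.017], [-0.792, -0.611, 0.003], [0.008, -0.016, -1.0]]
wrist_force: [0.9, -0.3, -2.8]
gripper_width: 0.409
```

```bash
python3 -c "
from h import *
s=r.sense();print(s['ee_rot'][:,2],s['tcp_pos'],s['joints'].round(1))
go(pre(101.3,-37.5,146.7),37.5);go(pre(67.4,-37.5,117),37.5)"
```

```text
[ 0.01729613  0.00342278 -0.99984455] [ 0.52402265 -0.41420659  0.16053534] [-24.8  26.7   4.8  -0.6 -67.3  62.7]
j6 pred 76.0
shift cm [-0.2, 0.04, 5.24] twist 0.1
j6 pred 75.2
shift cm [-3.61, 0.08, 8.19] twist 0.1
```

Request:
{"method": "carry_out", "body": {
  "steps": [
    [[-0.2,0,2],0],
    [[-0.2,0,4],0],
    [[-0.2,0,5.2],0],
    [[-0.2,0,5.2],0],
    [[-0.2,0,5.2],0],
    [[-0.9,0,5.8],0],
    [[-1.6,0,6.4],0],
    [[-2,0,6.8],0],
    [[-2,0,6.8],0],
    [[-2,0,6.8],0]
  ]
}}

```text
time_s: 45.3
tcp_pos: [0.5128, -0.3979, 0.0925]
ee_rot: [[0.611, -0.792, 0.017], [-0.792, -0.611, 0.003], [0.008, -0.015, -1.0]]
wrist_force: [-0.5, 1.1, -2.0]
gripper_width: 0.411
```

```bash
python3 -c "
from h import *
s=r.sense();print(s['ee_rot'][:,2],s['tcp_pos'],s['wrist_force'])
r.capture('wrist');places('wrist','insert0')
go(pre(67.4,-37.5,117),37.5)"
```

```text
[ 0.01681838  0.00349974 -0.99985244] [ 0.51276442 -0.39793869  0.09252153] [-0.49409594  1.13464689 -1.98914575]
wrist insert0 [([0.5108, -0.3968, 0.1294], 0.89)]
j6 pred 75.4
shift cm [-1.61, 0.08, 1.41] twist 0.2
```

Request:
{"method": "carry_out", "body": {
  "steps": [
    [[-0.4,0.1,0.35],0],
    [[-0.8,0.1,0.7],0],
    [[-1.2,0.1,1.05],0],
    [[-1.6,0.1,1.4],0],
    [[-1.6,0.1,1.4],0],
    [[-1.6,0.1,1.4],0]
  ]
}}

```text
time_s: 46.0
tcp_pos: [0.5018, -0.3853, 0.0778]
ee_rot: [[0.611, -0.792, 0.015], [-0.792, -0.611, 0.005], [0.005, -0.015, -1.0]]
wrist_force: [-0.5, 1.4, -2.5]
gripper_width: 0.409
```

```bash
python3 -c "
from h import *
s,im=look('wrist','w14');print(s['ee_rot'][:,2],s['tcp_pos'],s['wrist_force'],s['moment'])
places('wrist','insert0')
"
```

```text
[ 0.01520779  0.00481384 -0.99987277] [ 0.50180334 -0.38531779  0.07781341] [-0.49527277  1.41417601 -2.52625907] [ 0.46190916  0.57020928 -0.0143462 ]
wrist insert0 [([0.5014, -0.3812, 0.1136], 0.56)]
```

Request:
{"method": "carry_out", "body": {
  "steps": [
    [[-0.3,0,0.25],0],
    [[-0.6,0,0.5],0],
    [[-0.9,0,0.75],0],
    [[-0.9,0,0.75],0],
    [[-0.9,0,0.75],0]
  ]
}}

```text
time_s: 46.6
tcp_pos: [0.4962, -0.3779, 0.0699]
ee_rot: [[0.61, -0.792, 0.015], [-0.792, -0.61, 0.005], [0.005, -0.015, -1.0]]
wrist_force: [-1.1, 2.3, -2.3]
gripper_width: 0.405
```

```bash
python3 -c "
from h import *
s=r.sense();print(s['ee_rot'][:,2],s['tcp_pos'],s['wrist_force'],s['moment'])"
```

```text
[ 0.0145818   0.00549364 -0.99987859] [ 0.49617278 -0.37789635  0.06994056] [-1.09786953  2.33595133 -2.30824664] [ 0.56047805  0.39644019 -0.01698921]
```

The plate is about 30 mm into slot 1 with little force. Releasing it.

Request:
{"method": "carry_out", "body": {
  "steps": [
    [[0,0,0],0],
    [[0,0,0],0],
    [[0,0,0],0],
    [[0,0,0],0],
    [[0,0,0],0],
    [[0,0,0],0],
    [[0.5,0,-2],0],
    [[1,0,-5],0],
    [[1,0,-9],0],
    [[1,0,-12],0],
    [[1,0,-12],0],
    [[1,0,-12],0],
    [[1,0,-12],0]
  ],
  "gripper": 0.2
}}

```text
time_s: 47.9
tcp_pos: [0.4997, -0.3859, 0.1885]
ee_rot: [[0.61, -0.792, 0.012], [-0.792, -0.61, 0.007], [0.002, -0.014, -1.0]]
wrist_force: [-0.8, 0.4, 0.2]
gripper_width: 0.598
```

```bash
python3 -c "
from h import *
s,im=look('wrist','w15');print(s['ee_rot'][:,2],s['tcp_pos'])
places('wrist','insert0')
x=60;print('home centre',pre(.766*60-.643*5,-37.5,50+.643*60+.766*5))
look('top','t15');places('top','insert0','thermometer');print(rect('top','insert0',.013))
go([.55,.22,.26],18)
"
```

```text
[ 0.01228398  0.00711637 -0.99989923] [ 0.4997318  -0.38587729  0.18847896]
wrist insert0 [([0.4961, -0.3742, 0.1007], 0.73), ([0.4904, -0.31, 0.0492], 0.17)]
home centre [ 0.48777076 -0.36624044  0.09241   ]
top insert0 [([0.553, 0.2289, 0.0077], 0.93), ([0.5246, 0.6026, 0.0025], 0.75)]
top thermometer [([0.5996, -0.1123, 0.0167], 0.77), ([0.6404, 0.231, 0.1186], 0.7), ([0.3275, 0.1266, 0.1221], 0.54)]
[(0.554, 0.234, 120, 38, -72.2, 0.58), (0.528, 0.6001, 122, 37, 71.7, 0.57)]
j6 pred -3.6
shift cm [-44.98, -41.0, -2.79] twist 19.6
```

The network puts the plate centre about 14 mm short of home, so I'll look at it.

```bash
python3 -c "
from h import *
im=r.capture('wrist');cv2.imwrite('pics/c16.png',im[:,:,::-1]);s=r.sense()
for x in(60,68,74,80):
  f=lambda d,b,w:pix('wrist',pre(.766*(x+d)-.643*b,-37.5+w,50+.643*(x+d)+.766*b)).round().tolist()
  print(x,f(60,10,18),f(60,10,-18),f(60,0,-18),f(0,10,0),f(40,10,0))
places('wrist','insert0')
"
```

```text
60 [255.0, 195.0] [300.0, 196.0] [299.0, 186.0] [278.0, 232.0] [278.0, 209.0]
68 [255.0, 189.0] [300.0, 190.0] [300.0, 180.0] [278.0, 228.0] [278.0, 204.0]
74 [254.0, 185.0] [300.0, 185.0] [300.0, 175.0] [278.0, 225.0] [278.0, 200.0]
80 [253.0, 180.0] [301.0, 180.0] [300.0, 170.0] [278.0, 221.0] [277.0, 196.0]
wrist insert0 [([0.4959, -0.3739, 0.1023], 0.81)]
```

View pics/c16.png

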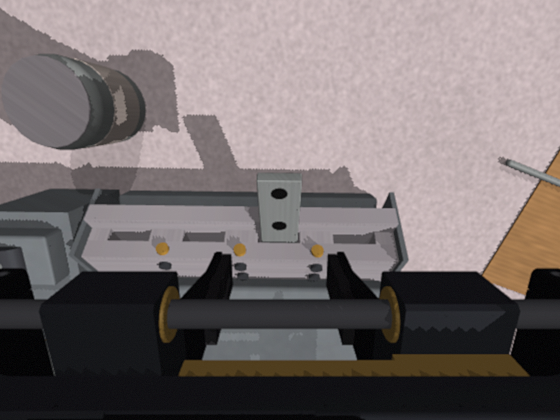

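The plate stands straight in slot 1, with its tail end at rows 173–181. It is about 16 mm short of home and held by friction. I'll re-grip it nearer the tail and push it down the slope.

```bash
python3 -c "
from h import *
go(pre(78,-37,116),37.5);go(pre(78-13.8,-37,116-11.6),37.5)"
```

```text
j6 pred 75.4
shift cm [1.11, -0.11, 11.22] twist 0.1
j6 pred 75.1
shift cm [-0.27, -0.09, 12.38] twist 0.1
```

Request:
{"method": "carry_out", "body": {
  "steps": [
    [[1.1,-0.1,4],0],
    [[1.1,-0.1,8],0],
    [[1.1,-0.1,10],0],
    [[1.1,-0.1,11.2],0],
    [[1.1,-0.1,11.3],0],
    [[1.1,-0.1,11.3],0]
  ],
  "gripper": 0.2
}}

```text
time_s: 48.9
tcp_pos: [0.5103, -0.3944, 0.0777]
ee_rot: [[0.611, -0.792, 0.015], [-0.792, -0.611, 0.005], [0.006, -0.015, -1.0]]
wrist_force: [0.7, 0.6, 0.4]
gripper_width: 0.599
```

Request:
{"method": "carry_out", "body": {
  "steps": [
    [[0,0,0],0],
    [[0,0,0],0],
    [[0,0,0],0],
    [[0,0,0],0],
    [[0,0,0],0],
    [[0,0,0],0],
    [[-0.3,0,0.25],0],
    [[-0.6,0,0.5],0],
    [[-0.9,0,0.75],0],
    [[-1.1,0,0.95],0],
    [[-1.3,0,1.1],0],
    [[-1.4,0,1.2],0],
    [[-1.4,0,1.2],0]
  ],
  "gripper": -1
}}

```text
time_s: 50.2
tcp_pos: [0.5097, -0.3907, 0.0754]
ee_rot: [[0.614, -0.789, 0.034], [-0.789, -0.614, -0.012], [0.03, -0.019, -0.999]]
wrist_force: [2.2, -8.3, 22.1]
gripper_width: 0.408
```

```bash
python3 -c "
from h import *
s=r.sense();print(s['wrist_force'],s['moment']);r.capture('wrist');places('wrist','insert0');go(pre(78-13.8,-37,116-11.6),37.5)"
```

```text
[ 2.20630538 -8.25892349 22.10151907] [-2.40885895 -0.07838543 -0.01394839]
wrist insert0 [([0.4929, -0.3705, 0.0958], 0.78)]
j6 pred 75.0
shift cm [-1.16, 0.21, 0.92] twist 0.4
```

Request:
{"method": "carry_out", "body": {
  "steps": [
    [[0,0,0],0],
    [[0,0,0],0],
    [[0,0,0],0],
    [[0,0,0],0],
    [[0,0,0],0],
    [[0,0,0],0],
    [[0.5,0,-2],0],
    [[0.5,0,-5],0],
    [[0.5,0,-9],0],
    [[0.5,0,-12],0],
    [[0.5,0,-12],0],
    [[0.5,0,-12],0],
    [[0.5,0,-12],0],
    [[0.5,0,-12],0]
  ],
  "gripper": 0.2
}}

```text
time_s: 51.7
tcp_pos: [0.508, -0.3928, 0.1937]
ee_rot: [[0.614, -0.789, 0.031], [-0.789, -0.614, -0.011], [0.027, -0.018, -0.999]]
wrist_force: [-0.4, -0.0, -0.4]
gripper_width: 0.602
```

```bash
cat >> h.py <<'E'
def seat(cam,yc,thr=.2,save=None):
    """fit plate's x (platens, mm; home 60) in slot at yc from image rows: compare model outline with cut-out mask"""
    P=lambda x,y,z:pre(.766*x-.643*z,y,50+.643*x+.766*z)
    best=[]
    for m in r.cut_out(cam,'insert0')[:5]:
        M=m['pixels'];
        u=pix(cam,P(95,yc,8)).round().astype(int)
        if not M[max(u[1]-4,0):u[1]+5,max(u[0]-4,0):u[0]+5].any():continue
        res=[]
        for x in np.arange(52,92,1.):
            for dy in(-2,0,2):
                c=[pix(cam,P(a,yc+dy+w,z)) for a in(50,x+60) for w in(-18,18) for z in(0,10)]
                I=np.zeros(M.shape,np.uint8);cv2.fillConvexPoly(I,cv2.convexHull(np.array(c,np.float32)).round().astype(int),1)
                res.append(((I.astype(bool)&M).sum()/(I.astype(bool)|M).sum(),x,dy))
        res.sort(reverse=True);print(cam,'seat fit',[(round(float(a),3),x,d) for a,x,d in res[:4]],round(m['confidence'],2))
E
python3 -c "
from h import *
look('wrist','w17');s=r.sense();print(s['ee_rot'][:,2],s['tcp_pos']);places('wrist','insert0','platens','preheater');seat('wrist',-37.5)
look('top','t17');seat('top',-37.5);look('side','s17');seat('side',-37.5)
"
```

```text
[ 0.03129985 -0.01083658 -0.99945129] [ 0.50819519 -0.39285013  0.19395276]
wrist insert0 [([0.4905, -0.3633, 0.0938], 0.97)]
wrist platens [([0.494, -0.3072, 0.0491], 0.68), ([0.4898, -0.3626, 0.0907], 0.3)]
wrist preheater [([0.4916, -0.3117, 0.0017], 0.77)]
wrist seat fit [(0.898, np.float64(57.0), 2), (0.893, np.float64(58.0), 2), (0.89, np.float64(56.0), 2), (0.884, np.float64(59.0), 2)] 0.8
side seat fit [(0.736, np.float64(52.0), -2), (0.714, np.float64(54.0), 0), (0.714, np.float64(54.0), -2), (0.714, np.float64(53.0), 0)] 0.74
```

The plate slid home as the jaws opened: the fit gives x of about 57–58 against 60 nominal, and the network's centre is within 4 mm of home. For the second plate, the gripper body has to keep clear of the blue look-alike's stem. I'll grip it 22 mm off centre, shift it away, set it down and re-grip.

```bash
sed -i 's/p=np.array(p)-\[0,0,TIP\];s=r.sense();R=s\["ee_rot"\];/s=r.sense();R=s["ee_rot"];p=np.array(p)+R[:,2]*TIP;/' h.py; python3 -c "
from h import *
go([.547,.2555,.26],18)"
```

```text
j6 pred -6.9
shift cm [-48.63, -43.0, -3.25] twist 19.9
```

Request:
{"method": "carry_out", "body": {
  "steps": [
    [[0,0,-3.3],0],
    [[-3.6,-3.2,-3.3],3],
    [[-7.2,-6.4,-3.3],6],
    [[-10.8,-9.6,-3.3],9],
    [[-14.4,-12.8,-3.3],12],
    [[-18,-16,-3.3],15],
    [[-21.6,-19.2,-3.3],18],
    [[-25.2,-22.4,-3.3],19.9],
    [[-28.8,-25.6,-3.3],19.9],
    [[-32.4,-28.8,-3.3],19.9],
    [[-36,-32,-3.3],19.9],
    [[-39.6,-35.2,-3.3],19.9],
    [[-43.2,-38.4,-3.3],19.9],
    [[-46.8,-41.5,-3.3],19.9],
    [[-48.6,-43,-3.3],19.9],
    [[-48.6,-43,-3.3],19.9],
    [[-48.6,-43,-3.3],19.9],
    [[-48.6,-43,-3.3],19.9],
    [[-48.6,-43,-3.3],19.9],
    [[-48.6,-43,-3.3],19.9]
  ],
  "gripper": 0.2
}}

```text
time_s: 54.15
tcp_pos: [0.5487, 0.2538, 0.2224]
ee_rot: [[0.307, -0.951, 0.034], [-0.951, -0.308, -0.012], [0.022, -0.029, -0.999]]
wrist_force: [-0.3, 0.2, 0.6]
gripper_width: 0.6
```

```bash
python3 -c "
from h import *
s,im=look('wrist','w18');print(s['ee_rot'][:,2],s['tcp_pos'],s['joints'].round(1))
print(rect('wrist','insert0',.013));places('wrist','insert0','thermometer')
look('side','s18');print(rect('side','insert0',.013));places('side','thermometer')
go([.547,.2555,.10],18)"
```

```text
[ 0.03410277 -0.01177826 -0.99934892] [0.54867894 0.25375085 0.22237322] [ 41.2  17.8  -1.    1.9 -70.2 -23.9]
[(0.5536, 0.2304, 120, 38, -72.7, 0.96)]
wrist insert0 [([0.5489, 0.2314, 0.006], 0.8), ([0.4629, 0.3077, 0.0013], 0.71)]
wrist thermometer [([0.6434, 0.2324, 0.1199], 0.76)]
[(0.5538, 0.2345, 123, 46, -76.2, 0.72), (0.5688, -0.5043, 115, 36, -55.1, 0.6)]
side thermometer [([0.3277, 0.1264, 0.1217], 0.73), ([0.6423, 0.2312, 0.1214], 0.49)]
j6 pred -7.6
shift cm [-0.39, 0.47, 16.05] twist 0.0
```

Request:
{"method": "carry_out", "body": {
  "steps": [
    [[-0.1,0.1,4],1],
    [[-0.2,0.3,8],1],
    [[-0.3,0.4,12],1],
    [[-0.4,0.5,16],1],
    [[-0.5,0.7,20],1],
    [[-0.5,0.8,23],1],
    [[-0.6,0.8,24.3],1],
    [[-0.6,0.8,24.6],1],
    [[-0.6,0.8,24.6],1],
    [[-0.6,0.8,24.6],1]
  ]
}}

```text
time_s: 55.5
tcp_pos: [0.5487, 0.256, -0.0224]
ee_rot: [[0.292, -0.956, 0.037], [-0.956, -0.293, -0.01], [0.02, -0.032, -0.999]]
wrist_force: [0.5, 0.6, -0.1]
gripper_width: 0.599
```

```bash
python3 -c "
from h import *
s=r.sense();print(s['wrist_force']);go([.5463,.255,.006],17)"
```

```text
[ 0.45854542  0.57140733 -0.10154061]
j6 pred -10.2
shift cm [0.08, 0.17, 1.02] twist 0.0
```

Request:
{"method": "carry_out", "body": {
  "steps": [
    [[0,0.1,0.5],0],
    [[0,0.1,0.9],0],
    [[0,0.1,1],0],
    [[0,0.1,1],0],
    [[0,0.1,1],0]
  ],
  "gripper": 0.2
}}

```text
time_s: 56.0
tcp_pos: [0.5481, 0.2556, -0.0324]
ee_rot: [[0.292, -0.956, 0.037], [-0.956, -0.293, -0.01], [0.02, -0.032, -0.999]]
wrist_force: [-0.7, -0.2, -0.5]
gripper_width: 0.601
```

Request:
{"method": "carry_out", "body": {
  "steps": [
    [[0,0,0],0],
    [[0,0,0],0],
    [[0,0,0],0],
    [[0,0,0],0],
    [[0,0,0],0],
    [[0,0,0],0],
    [[0,0,0],0],
    [[0,0,-0.6],0],
    [[0,0,-1.2],0],
    [[-0.7,1,-1.2],0],
    [[-1.5,2.2,-1.2],0],
    [[-2.3,3.5,-1.2],0],
    [[-3.1,4.8,-1.2],0],
    [[-4,6,-1.2],0],
    [[-4,6,-1.2],0],
    [[-4,6,-0.7],0],
    [[-4,6,-0.2],0],
    [[-4,6,0],0],
    [[-4,6,0],0]
  ],
  "gripper": -1
}}

```text
time_s: 57.9
tcp_pos: [0.4795, 0.2768, -0.0326]
ee_rot: [[0.293, -0.956, 0.038], [-0.956, -0.293, -0.01], [0.02, -0.033, -0.999]]
wrist_force: [-8.9, 0.3, 18.8]
gripper_width: 0.408
```

Request:
{"method": "carry_out", "body": {
  "steps": [
    [[0,0,0],0],
    [[0,0,0],0],
    [[0,0,0],0],
    [[0,0,0],0],
    [[0,0,-2],0],
    [[0,0,-6],0],
    [[0,0,-10],0],
    [[0,0,-10],0],
    [[0,0,-10],0],
    [[0,0,-10],0]
  ],
  "gripper": 0.4
}}

```text
time_s: 58.9
tcp_pos: [0.4749, 0.277, 0.066]
ee_rot: [[0.292, -0.956, 0.035], [-0.956, -0.293, -0.011], [0.021, -0.031, -0.999]]
wrist_force: [0.2, 0.2, -0.4]
gripper_width: 0.696
```

```bash
python3 -c "
from h import *
s,im=look('wrist','w19');print(s['ee_rot'][:,2],s['tcp_pos'],s['gripper_width'])
print(rect('wrist','insert0',.013));places('wrist','insert0','thermometer')
look('top','t19');print(rect('top','insert0',.013));places('side','thermometer')"
```

```text
[ 0.03547417 -0.01137668 -0.99930584] [0.47493791 0.27697057 0.06601236] 0.6963270203794478
[(0.4854, 0.2524, 119, 36, -73.3, 0.58)]
wrist insert0 [([0.4835, 0.2507, 0.0038], 0.86)]
wrist thermometer []
[(0.508, -0.4146, 77, 38, -57.2, 0.94), (0.4946, 0.2302, 75, 39, -71.3, 0.8), (0.528, 0.6003, 121, 35, 72.4, 0.6)]
side thermometer [([0.3277, 0.1264, 0.1217], 0.73), ([0.6423, 0.2312, 0.1214], 0.49)]
```

```bash
python3 -c "
from h import *
go([.4877,.2447,.0055],16.8)"
```

```text
j6 pred -11.6
shift cm [3.37, 0.0, 10.05] twist 0.3
```

Request:
{"method": "carry_out", "body": {
  "steps": [
    [[1.5,0,0],0.3],
    [[3.4,0,0.5],0.3],
    [[3.4,0,4],0.3],
    [[3.4,0,7],0.3],
    [[3.4,0,9],0.3],
    [[3.4,0,9.8],0.3],
    [[3.4,0,10],0.3],
    [[3.4,0,10.1],0.3],
    [[3.4,0,10.1],0.3],
    [[3.4,0,10.1],0.3]
  ]
}}

```text
time_s: 60.25
tcp_pos: [0.4898, 0.2446, -0.0325]
ee_rot: [[0.288, -0.957, 0.038], [-0.957, -0.288, -0.009], [0.02, -0.034, -0.999]]
wrist_force: [0.0, 0.6, 0.2]
gripper_width: 0.697
```

```bash
python3 -c "
from h import *
s=r.sense();print(s['wrist_force']);go([.4877,.2447,.0055],16.8)"
```

```text
[0.00844315 0.56031544 0.21646424]
j6 pred -12.7
shift cm [0.01, 0.07, 0.06] twist -0.0
```

Request:
{"method": "carry_out", "body": {
  "steps": [
    [[0,0,0],0],
    [[0,0,0],0],
    [[0,0,0],0],
    [[0,0,0],0],
    [[0,0,0],0],
    [[0,0,0],0],
    [[0,0,0],0],
    [[0,0,0],0],
    [[0,0,0],0],
    [[0,0,-1],0],
    [[0,0,-3],0],
    [[0,0,-6],0],
    [[0,0,-10],0],
    [[0,0,-14],0],
    [[0,0,-18],0],
    [[0,0,-20],0],
    [[0,0,-20],0],
    [[0,0,-20],0],
    [[0,0,-20],0]
  ],
  "gripper": -1
}}

```text
time_s: 62.15
tcp_pos: [0.4808, 0.2454, 0.1651]
ee_rot: [[0.287, -0.957, 0.035], [-0.958, -0.288, -0.012], [0.021, -0.03, -0.999]]
wrist_force: [-0.3, 1.1, -3.3]
gripper_width: 0.409
```

```bash
python3 -c "
from h import *
r.capture('wrist');places('wrist','insert0');s=r.sense();print(s['ee_rot'][:,2])
go(pre(-166,37.5,200),37.5)"
```

```text
wrist insert0 [([0.4776, 0.2507, 0.2041], 0.86)]
[ 0.03512227 -0.01184324 -0.99931285]
j6 pred 56.6
shift cm [36.68, 17.28, 0.65] twist -20.8
```

Request:
{"method": "carry_out", "body": {
  "steps": [
    [[3,1.4,0],-2],
    [[6,2.8,0],-4],
    [[9,4.2,0],-6],
    [[12,5.6,0],-8],
    [[15,7.1,0],-10],
    [[18,8.5,0],-12],
    [[21,9.9,0],-14],
    [[24,11.3,0.2],-16],
    [[27,12.7,0.3],-18],
    [[30,14.1,0.4],-20],
    [[33,15.5,0.5],-20.8],
    [[35,16.5,0.6],-20.8],
    [[36.7,17.3,0.6],-20.8],
    [[36.7,17.3,0.6],-20.8],
    [[36.7,17.3,0.6],-20.8],
    [[36.7,17.3,0.6],-20.8]
  ]
}}

```text
time_s: 63.85
tcp_pos: [0.4213, -0.1552, 0.1615]
ee_rot: [[0.609, -0.792, 0.034], [-0.792, -0.61, -0.012], [0.03, -0.02, -0.999]]
wrist_force: [0.2, -0.2, -2.3]
gripper_width: 0.404
```

```bash
python3 -c "
from h import *
s=r.sense();print(s['ee_rot'][:,2],s['tcp_pos'])
go(pre(-166,37.5,101),37.5);go(pre(-166,37.5,68.5),37.5)"
```

```text
[ 0.03426694 -0.0116755  -0.99934451] [ 0.4213031  -0.15521206  0.16148462]
j6 pred 57.3
shift cm [-0.27, 0.19, 9.9] twist 0.1
j6 pred 57.3
shift cm [-0.37, 0.26, 13.15] twist 0.1
```

Request:
{"method": "carry_out", "body": {
  "steps": [
    [[-0.1,0.1,3],0],
    [[-0.2,0.1,6],0],
    [[-0.3,0.2,8.5],0],
    [[-0.3,0.2,9.5],0],
    [[-0.3,0.2,10],0],
    [[-0.3,0.2,10.4],0],
    [[-0.3,0.2,10.8],0],
    [[-0.3,0.2,11.2],0],
    [[-0.3,0.2,11.6],0],
    [[-0.3,0.2,12],0],
    [[-0.4,0.3,12.4],0],
    [[-0.4,0.3,12.8],0],
    [[-0.4,0.3,13.2],0],
    [[-0.4,0.3,13.3],0],
    [[-0.4,0.3,13.3],0],
    [[-0.4,0.3,13.3],0]
  ]
}}

```text
time_s: 65.45
tcp_pos: [0.4206, -0.1552, 0.028]
ee_rot: [[0.609, -0.792, 0.033], [-0.793, -0.61, -0.011], [0.029, -0.02, -0.999]]
wrist_force: [0.5, 2.9, 0.7]
gripper_width: 0.409
```

```bash
cat >> h.py <<'E'
def tilt(tail=52):
    """fit tilt angle of held plate (tail length beyond grip, mm) from wrist cut-out"""
    s=r.sense();R=s['ee_rot'];p=s['tcp_pos']-R[:,2]*(TIP+.002)
    M=r.cut_out('wrist','insert0')[0]['pixels'];rows=np.nonzero(M[:,270:290].any(1))[0];print('rows',rows.min(),rows.max())
    for th in range(30,52,3):
        t=np.radians(th);a=np.array([np.cos(t),0,-np.sin(t)]);n=np.array([-np.sin(t),0,-np.cos(t)])
        print(th,[pix('wrist',p+R@((a*tail+n*b)/1e3)).round(1)[1] for b in(5,-5)],end=' ')
    print()
E
python3 -c "
from h import *
look('wrist','w20');s=r.sense();print(s['wrist_force'],s['tcp_pos']);tilt();places('wrist','insert0')
go(pre(101.3,37.5,200),37.5)"
```

```text
[-0.02773096  2.30763682  1.43947111] [ 0.42061001 -0.15521629  0.02806701]
rows 213 299
30 [np.float64(212.9), np.float64(196.4)] 33 [np.float64(218.2), np.float64(200.4)] 36 [np.float64(223.8), np.float64(204.8)] 39 [np.float64(229.8), np.float64(209.6)] 42 [np.float64(235.9), np.float64(214.7)] 45 [np.float64(242.4), np.float64(220.1)] 48 [np.float64(249.0), np.float64(225.8)] 51 [np.float64(255.8), np.float64(231.8)] 
wrist insert0 [([0.4144, -0.1518, 0.0607], 0.7)]
j6 pred 68.7
shift cm [27.18, -0.29, -12.54] twist 0.1
```

The fit gives a tilt of about 41–43°. I'll carry it to slot 2.

Request:
{"method": "carry_out", "body": {
  "steps": [
    [[0,0,-2],0],
    [[0,0,-5],0],
    [[0,0,-9],0],
    [[0,0,-12.5],0],
    [[3,0,-12.5],0],
    [[6,0,-12.5],0],
    [[9,0,-12.5],0],
    [[12,-0.1,-12.5],0],
    [[15,-0.1,-12.5],0],
    [[18,-0.2,-12.5],0],
    [[21,-0.2,-12.5],0],
    [[24,-0.3,-12.5],0],
    [[26,-0.3,-12.5],0],
    [[27.2,-0.3,-12.5],0],
    [[27.2,-0.3,-12.5],0],
    [[27.2,-0.3,-12.5],0],
    [[27.2,-0.3,-12.5],0]
  ]
}}

```text
time_s: 67.3
tcp_pos: [0.5835, -0.3668, 0.1605]
ee_rot: [[0.609, -0.792, 0.032], [-0.793, -0.61, -0.01], [0.028, -0.019, -0.999]]
wrist_force: [0.7, 0.3, -3.1]
gripper_width: 0.411
```

```bash
python3 -c "
from h import *
s=r.sense();print(s['ee_rot'][:,2],s['tcp_pos'],s['joints'].round(1))
go(pre(102.8,38,148),37.5);go(pre(84.4,38,132),37.5);go(pre(60.1,38,110),37.5)"
```

```text
[ 0.03180797 -0.01037903 -0.99944011] [ 0.5834739  -0.36681268  0.16050495] [-18.8  28.1   6.8  -0.  -66.8  56.3]
j6 pred 69.7
shift cm [0.1, 0.03, 5.11] twist 0.1
j6 pred 69.1
shift cm [-1.78, 0.06, 6.66] twist 0.1
j6 pred 68.4
shift cm [-4.27, 0.1, 8.79] twist 0.1
```

Request:
{"method": "carry_out", "body": {
  "steps": [
    [[0.1,0,2],0],
    [[0.1,0,4],0],
    [[0.1,0,5.1],0],
    [[0.1,0,5.2],0],
    [[0.1,0,5.2],0],
    [[-0.6,0,5.7],0],
    [[-1.2,0,6.2],0],
    [[-1.8,0.1,6.7],0],
    [[-2.2,0.1,7],0],
    [[-2.2,0.1,7],0],
    [[-2.2,0.1,7],0]
  ]
}}

```text
time_s: 68.4
tcp_pos: [0.5716, -0.3507, 0.0901]
ee_rot: [[0.609, -0.792, 0.032], [-0.792, -0.61, -0.011], [0.028, -0.019, -0.999]]
wrist_force: [-0.3, 0.3, -3.2]
gripper_width: 0.408
```

```bash
python3 -c "
from h import *
s=r.sense();print(s['wrist_force'],s['moment']);go(pre(60.1,38,110),37.5)"
```

```text
[-0.28985067  0.2589139  -3.18894424] [0.07693856 0.25593489 0.00126433]
j6 pred 68.3
shift cm [-2.08, 0.01, 1.81] twist 0.1
```

Request:
{"method": "carry_out", "body": {
  "steps": [
    [[-0.4,0,0.35],0],
    [[-0.8,0,0.7],0],
    [[-1.2,0,1.05],0],
    [[-1.6,0,1.4],0],
    [[-2,0,1.75],0],
    [[-2.1,0,1.8],0],
    [[-2.1,0,1.8],0],
    [[-2.1,0,1.8],0]
  ]
}}

```text
time_s: 69.2
tcp_pos: [0.5589, -0.3339, 0.0711]
ee_rot: [[0.609, -0.792, 0.031], [-0.793, -0.61, -0.01], [0.027, -0.018, -0.999]]
wrist_force: [-0.8, 0.6, -1.4]
gripper_width: 0.405
```

```bash
python3 -c "
from h import *
s=r.sense();print(s['wrist_force'],s['moment']);go(pre(60.1,38,110),37.5)"
```

```text
[-0.82873384  0.62114022 -1.35341773] [0.46955579 0.55134465 0.02787932]
j6 pred 68.3
shift cm [0.07, -0.01, -0.03] twist 0.1
```

Request:
{"method": "carry_out", "body": {
  "steps": [
    [[-0.3,0,0.25],0],
    [[-0.6,0,0.5],0],
    [[-0.8,0,0.7],0],
    [[-0.8,0,0.7],0]
  ]
}}

```text
time_s: 69.6
tcp_pos: [0.5539, -0.3272, 0.0636]
ee_rot: [[0.609, -0.792, 0.03], [-0.793, -0.61, -0.009], [0.026, -0.018, -1.0]]
wrist_force: [-0.9, 0.8, -0.9]
gripper_width: 0.407
```

Request:
{"method": "carry_out", "body": {
  "steps": [
    [[0,0,0],0],
    [[0,0,0],0],
    [[0,0,0],0],
    [[0,0,0],0],
    [[0,0,0],0],
    [[0.3,0,-2],0],
    [[0.6,0,-5],0],
    [[1,0,-9],0],
    [[1,0,-12],0],
    [[1,0,-12],0],
    [[1,0,-12],0],
    [[1,0,-12],0]
  ],
  "gripper": 0.2
}}

```text
time_s: 70.8
tcp_pos: [0.5556, -0.3336, 0.1825]
ee_rot: [[0.609, -0.793, 0.028], [-0.793, -0.61, -0.008], [0.024, -0.017, -1.0]]
wrist_force: [-0.3, 0.1, 0.6]
gripper_width: 0.6
```

```bash
python3 -c "
from h import *
s,im=look('wrist','w21');print(s['ee_rot'][:,2],s['tcp_pos'])
places('wrist','insert0');seat('wrist',37.5);seat('wrist',-37.5)
print('homes',[pre(.766*60-.643*5,y,50+.643*60+.766*5).round(4) for y in(37.5,-37.5)])"
```

```text
[ 0.02807961 -0.0081785  -0.99957223] [ 0.55556847 -0.33357235  0.18248346]
wrist insert0 [([0.548, -0.3224, 0.0926], 0.92), ([0.4898, -0.3616, 0.0905], 0.78)]
wrist seat fit [(0.92, np.float64(59.0), 0), (0.906, np.float64(57.0), 0), (0.905, np.float64(58.0), 0), (0.903, np.float64(60.0), 0)] 0.76
wrist seat fit [(0.909, np.float64(58.0), 2), (0.891, np.float64(59.0), 2), (0.89, np.float64(57.0), 2), (0.889, np.float64(58.0), 0)] 0.85
homes [array([ 0.5473, -0.3206,  0.0924]), array([ 0.4878, -0.3662,  0.0924])]
```

Both plates read as home (fits of 59 and 58 mm, nominal 60), and only two were on the cardboard. The switch comes last: shut fingers on the outer side of the ball, then push towards the slots.

```bash
python3 -c "
from h import *
go(pre(20,274,250),37.5);go(pre(20,274,158),37.5);go(pre(20,199,158),37.5)"
```

```text
j6 pred 49.9
shift cm [-3.67, -23.89, -2.57] twist 0.1
j6 pred 49.9
shift cm [-3.89, -23.73, 6.63] twist 0.1
j6 pred 54.6
shift cm [-3.89, -16.24, 6.5] twist 0.1
```

Request:
{"method": "carry_out", "body": {
  "steps": [
    [[0,0,-2.7],0],
    [[-1,-3,-2.7],0],
    [[-2,-7,-2.7],0],
    [[-3,-11,-2.7],0],
    [[-3.7,-15,-2.7],0],
    [[-3.7,-19,-2.7],0],
    [[-3.7,-22,-2.7],0],
    [[-3.7,-24,-2.7],0],
    [[-3.7,-24,-2.7],0],
    [[-3.7,-24,-2.7],0],
    [[-3.7,-24,-2.7],0],
    [[-3.7,-24,-2.7],0]
  ],
  "gripper": -1
}}

```text
time_s: 72.2
tcp_pos: [0.7221, -0.1588, 0.2131]
ee_rot: [[0.608, -0.793, 0.028], [-0.793, -0.609, -0.009], [0.024, -0.017, -1.0]]
wrist_force: [0.1, -0.0, 0.6]
gripper_width: 0.007
```

```bash
python3 -c "
from h import *
r.capture('side');r.capture('wrist');places('side','switch_tip','insert0','thermometer');places('wrist','switch_tip');print(pre(20,234,175))
s=r.sense();print(s['gripper_width']);go(pre(20,274,158),37.5);go(pre(20,199,158),37.5)"
```

```text
side switch_tip [([0.686, -0.1884, 0.1771], 0.56)]
side insert0 [([0.5253, 0.5993, 0.005], 0.9), ([0.549, -0.3173, 0.0925], 0.67)]
side thermometer [([0.6427, 0.2303, 0.1234], 0.58), ([0.3267, 0.1255, 0.1205], 0.56), ([0.6004, -0.1116, 0.0975], 0.3), ([0.7118, -0.3381, -0.0011], 0.28)]
wrist switch_tip [([0.6839, -0.1893, 0.1732], 0.87)]
[ 0.68931991 -0.18291689  0.175     ]
0.0021003770764877806
j6 pred 49.8
shift cm [-0.2, 0.24, 9.35] twist 0.1
j6 pred 54.5
shift cm [-0.2, 7.74, 9.22] twist 0.1
```

Request:
{"method": "carry_out", "body": {
  "steps": [
    [[-0.2,0.2,3],0],
    [[-0.2,0.2,6],0],
    [[-0.2,0.2,8.5],0],
    [[-0.2,0.2,9.4],0],
    [[-0.2,0.2,9.4],0],
    [[-0.2,1,9.4],0],
    [[-0.2,2,9.4],0],
    [[-0.2,3,9.4],0],
    [[-0.2,4,9.4],0],
    [[-0.2,5,9.4],0],
    [[-0.2,5.7,9.4],0],
    [[-0.2,6.4,9.4],0],
    [[-0.2,7,9.4],0],
    [[-0.2,7.4,9.4],0],
    [[-0.2,7.4,9.4],0]
  ]
}}

```text
time_s: 74.0
tcp_pos: [0.6643, -0.2029, 0.117]
ee_rot: [[0.609, -0.793, 0.026], [-0.793, -0.609, -0.008], [0.023, -0.016, -1.0]]
wrist_force: [0.3, 0.5, 0.1]
gripper_width: 0.009
```

```bash
python3 -c "
from h import *
s=r.sense();print(s['wrist_force']);go(pre(20,199,158),37.5)
r.capture('wrist');places('wrist','switch_tip');r.capture('side');places('side','switch_tip');print('on',pre(20,205-28.8,174.7))"
```

```text
[0.29549119 0.53718261 0.05212084]
j6 pred 54.4
shift cm [0.03, 0.24, -0.24] twist 0.0
wrist switch_tip [([0.5993, -0.1155, 0.0957], 0.68)]
side switch_tip [([0.6539, 0.1267, 0.0033], 0.49)]
on [ 0.64346409 -0.2181033   0.1747    ]
```

Request:
{"method": "carry_out", "body": {
  "steps": [
    [[0,0.2,0],0],
    [[0,0.4,0],0],
    [[0,0.5,0],0],
    [[0,0.5,0],0],
    [[0,0.5,0],0]
  ]
}}

```text
time_s: 74.7
tcp_pos: [0.6631, -0.2044, 0.1176]
ee_rot: [[0.609, -0.792, 0.031], [-0.792, -0.61, -0.008], [0.025, -0.02, -0.999]]
wrist_force: [3.5, 3.4, -0.3]
gripper_width: 0.003
```

Request:
{"method": "carry_out", "body": {
  "steps": [
    [[0,0.2,0],0],
    [[0,0.4,0],0],
    [[0,0.5,0],0],
    [[0,0.5,0],0],
    [[0,0.5,0],0]
  ]
}}

```text
time_s: 75.2
tcp_pos: [0.663, -0.2048, 0.1178]
ee_rot: [[0.61, -0.791, 0.04], [-0.792, -0.611, -0.005], [0.028, -0.028, -0.999]]
wrist_force: [6.7, 6.9, -2.3]
gripper_width: 0.01
```

The lever has hit its stop: 10 N and no further travel. Retreating and checking.

Request:
{"method": "carry_out", "body": {
  "steps": [
    [[0,-1,0],0],
    [[0,-3,0],0],
    [[0,-5,0],0],
    [[0,-6,-3],0],
    [[0,-6,-7],0],
    [[0,-6,-10],0],
    [[-4,-6,-10],0],
    [[-8,-6,-10],0],
    [[-12,-6,-10],0],
    [[-12,-6,-10],0],
    [[-12,-6,-10],0],
    [[-12,-6,-10],0]
  ]
}}

```text
time_s: 76.4
tcp_pos: [0.6337, -0.0732, 0.2161]
ee_rot: [[0.61, -0.791, 0.04], [-0.792, -0.611, -0.006], [0.029, -0.028, -0.999]]
wrist_force: [0.0, 0.6, 0.3]
gripper_width: 0.003
```

```bash
python3 -c "
from h import *
s,im=look('wrist','w22');places('wrist','switch_tip','thermometer','insert0','plug');seat('wrist',37.5);seat('wrist',-37.5)
print('on',pre(20,205-28.8,174.7),pix('wrist',pre(20,176.2,174.7)),pix('wrist',pre(20,182,177)))
_,i2=look('side','s22');places('side','switch_tip','thermometer','insert0','plug','plug_head')
cv2.imwrite('pics/c22.png',np.hstack([cv2.resize(im,(500,375)),cv2.resize(i2[110:260,240:360],(300,375))])[:,:,::-1])"
```

```text
wrist switch_tip [([0.6417, -0.2211, 0.1746], 0.7)]
wrist thermometer [([0.6009, -0.1103, 0.0236], 0.92)]
wrist insert0 [([0.5474, -0.3214, 0.091], 0.83), ([0.4917, -0.3108, 0.0009], 0.65)]
wrist plug [([0.6306, 0.0466, 0.0202], 0.63)]
wrist seat fit [(0.917, np.float64(57.0), 0), (0.916, np.float64(68.0), 0), (0.916, np.float64(65.0), 0), (0.915, np.float64(69.0), 0)] 0.95
on [ 0.64346409 -0.2181033   0.1747    ] [398.60646576  56.23500505] [391.0635047   55.59211914]
side switch_tip [([0.642, -0.2218, 0.1729], 0.48), ([0.6504, 0.13, -0.0015], 0.28), ([0.5991, -0.114, 0.099], 0.21)]
side thermometer [([0.3308, 0.124, 0.1192], 0.82), ([0.642, 0.2306, 0.1207], 0.7)]
side insert0 [([0.526, 0.5993, 0.0047], 0.95), ([0.4885, -0.3656, 0.0921], 0.73), ([0.5507, -0.3199, 0.0941], 0.46)]
side plug [([0.6319, 0.0472, 0.0154], 0.65)]
side plug_head [([0.6428, -0.001, 0.0163], 0.54)]
```

View pics/c22.png

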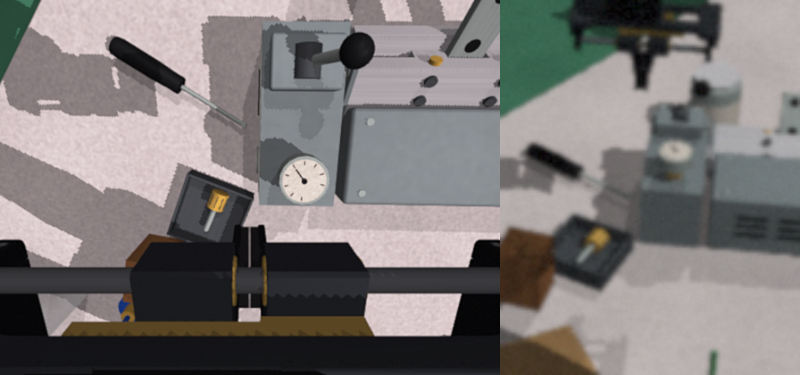

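The lever ball is at (400,56) in full-image pixels, against (398.6,56.2) predicted for fully on. The thermometer is seated upright in the well, the plug is in the tray, and the gripper touches nothing. Handing in.

```bash
python3 -c "
from station import r
print(r.finish_job())"
```

```text
the job is handed in; nothing more can be done
None
```

The job is done and handed in at about 77 s of the 210 s allowed. `finish_job` gave no verdict. The plug is in the tray, both insert plates present are home in slots 1 and 2, the thermometer is in the well, and the lever was thrown fully on last.

**Last checks**
- **Plates:** the side camera put both plate centres within about 4 mm of fully home, and close wrist fits gave 58–59 mm against 60 nominal. In the last wrist picture, taken from further off, the fit for slot 2 was ambiguous (57–69 mm), and slot 1 gave no fit.
- **Thermometer:** the collar met the console at the predicted height, and the stem tip reads about 20 mm above the table, as it should.
- **Plug:** it lies flat inside the tray in both views.
- **Switch:** it stopped against about 10 N. The ball is within 2 px of its fully-on position in the wrist picture, and within 4 mm of it by both networks.

**What went wrong or disagreed**
- The real fingertips were 38.6 mm short of the reported tool point, so my first two tries at the plug closed on air. I found the offset by touching the console top and corrected for it.
- The first plate stuck about 16 mm short of home. I re-gripped and pushed it (22 N), and it slid home when released.
- One plate was knocked aside during the run, as the task had warned.
- The blue and green look-alikes were in different places from the start. The blue one had already moved while my arm was at the console. I don't know when the green one moved. I never gripped or knowingly touched either.

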